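# Feed the retired memory sticks to the bench shredder and start it

### The job

Lift every memory stick off the peg rail and push each one down through the spring flap in the top of the shredder, so that it drops inside and the flap snaps shut behind it. When all are in, turn the shredder's unmarked selector anticlockwise, back to its end stop, and then from the stop count it clockwise one click for each stick you loaded (one cutting cycle a stick), and press the start button fully in.

Things in the scene. Friction and masses are not known exactly. Their poses are not given: they have to be found in the camera images.
- stick_0: Memory stick, about 40 g (all alike; 3 to 5 present). Metal case 22 wide (y) x 12 thick (x) x 36 mm high; above it a rigid lanyard loop, 22 wide, 8 thick, its top at 60 mm: legs 4 mm wide round a window 14 wide, from z = 36 to 56 mm. Origin: centre of the underside as it hangs, z up. Hangs by the loop's top bar on a peg, axes along the peg rail's, underside 12 mm above the bench
- stick_1: Memory stick, about 40 g (all alike; 3 to 5 present). Metal case 22 wide (y) x 12 thick (x) x 36 mm high; above it a rigid lanyard loop, 22 wide, 8 thick, its top at 60 mm: legs 4 mm wide round a window 14 wide, from z = 36 to 56 mm. Origin: centre of the underside as it hangs, z up. Hangs by the loop's top bar on a peg, axes along the peg rail's, underside 12 mm above the bench
- stick_2: Memory stick, about 40 g (all alike; 3 to 5 present). Metal case 22 wide (y) x 12 thick (x) x 36 mm high; above it a rigid lanyard loop, 22 wide, 8 thick, its top at 60 mm: legs 4 mm wide round a window 14 wide, from z = 36 to 56 mm. Origin: centre of the underside as it hangs, z up. Hangs by the loop's top bar on a peg, axes along the peg rail's, underside 12 mm above the bench
- stick_3: Memory stick, about 40 g (all alike; 3 to 5 present). Metal case 22 wide (y) x 12 thick (x) x 36 mm high; above it a rigid lanyard loop, 22 wide, 8 thick, its top at 60 mm: legs 4 mm wide round a window 14 wide, from z = 36 to 56 mm. Origin: centre of the underside as it hangs, z up. Hangs by the loop's top bar on a peg, axes along the peg rail's, underside 12 mm above the bench
- stick_4: Memory stick, about 40 g (all alike; 3 to 5 present). Metal case 22 wide (y) x 12 thick (x) x 36 mm high; above it a rigid lanyard loop, 22 wide, 8 thick, its top at 60 mm: legs 4 mm wide round a window 14 wide, from z = 36 to 56 mm. Origin: centre of the underside as it hangs, z up. Hangs by the loop's top bar on a peg, axes along the peg rail's, underside 12 mm above the bench
- peg_rail: Fixed stand: rail 356 mm long (its y), front face at x = 0, 12 mm deep, top 76 mm above the bench, with five 6 mm pegs toward its -x at y = +140, +70, 0, -70, -140 mm, centre line 65 mm up, level for 52 mm (first 14 mm a shoulder, 18 thick), then a tip turned up to 76 mm. To unhook: lift 8 to 12 mm, draw 45 mm to -x. Foot plate 6 mm, x -10 to 50. Origin: on the bench under mid-rail
- shredder: Fixed grey bench shredder, 240 (x) x 200 (y) x 150 mm high, hollow under its inlet. The flat deck carries the inlet towards the back, the selector at the front right and the start button to the left of it. Chamber inside: x -31 to +113 mm, y -93 to +93 mm, floor 14 mm above the bench, a saddle in its middle. Origin: centre of the underside, x to its back, away from the robot
- inlet (a point): Centre of the inlet in the deck, 150 mm above the bench, axes as the shredder's. Opening 56 (x) x 96 mm (y) with a bezel 3 mm high and 6 mm wide, closed by the flap. A stick pushed down upright, 10 mm in front (-x) of this centre, passes the flap's edge once its underside is 45 mm or more below the deck
- flap (a joint): Spring flap in the inlet, steel, 54 x 93 mm, top 2 mm below the deck, hinged along the inlet's back (+x) edge, free edge toward the robot. 0 rad shut; swings down and inward to 1.4 rad. Its spring (0.04 N m shut, 0.1 wide open) carries a stick's weight, so sticks must be pushed through; it snaps shut by itself
- selector_knob (a joint): Unmarked rotary selector on the deck, axis vertical: 0 rad at its anticlockwise end stop, growing clockwise seen from above, to 3.14 rad. Sprung rest positions: at the stop, then every 30 degrees (n clicks = n x 0.5236 rad). Let go, it settles into the nearest; passing a click takes about 0.25 N m. Starts 2 to 5 clicks from the stop
- selector_grip (a point): On the selector's axis, 32 mm above the deck: a good height for the TCP on its black bar grip: bar 42 mm long along this point's x (turns with the knob), 13 mm wide in y, from 9 to 38 mm above the deck, on a round skirt 42 mm across and 9 mm high
- start (a joint): The shredder's start button: round, black, spring-loaded, in a steel housing on the deck beside the selector; 0 m when free, 0.005 m when fully in (about 5 N)
- start_top (a point): Centre of the start button's top face, 22 mm across; pressed straight down
Things that resemble listed ones, but are neither listed nor needed, are in the scene too. Leave any purple or yellow look-alike of the stick_4 alone.

How it is judged:
By the outcome, as a careful person would: the job done as asked, in the order asked, and still so for the second after the job is handed in, with the robot touching nothing.
Of stick_0, stick_1, stick_2, stick_3, stick_4 only 3 to 5 are there at a start; the rules pass over those that are not, and their reading is None.
At some moment in a run one of stick_0, stick_1, stick_2, stick_3, stick_4 may be knocked a few centimetres aside while the robot is not near it.
Once in a run the grip may slacken for a moment while it holds something.
It also fails if it takes over 210 s, if anything falls off the work surface, if the arm or the gripper's body presses on something with over 40 N, if the wrist force passes 120 N, or if a joint passes its speed limit or range.

### The arm

A 6-joint arm with a two-finger parallel gripper is mounted at the origin on a cart in front of the work surface, level with it; the furniture and walls round the work are solid. World frame = base frame: x ahead of the robot, y to its left, z up, the work surface at z = 0. Lengths are in m, angles in rad, forces in N, time in s.
With the tool pointing down it reaches from about 0.375 to 0.9 m from the base axis. Payload 3.1 kg.
Tool frame: the origin (TCP) lies between the finger pads, 19 mm behind the fingertips; this is the grasp point; z points along the fingers, y is the line along which they close (so a half turn about z gives the same grasp; the last joint's range is limited). The gripper opens to 87 mm and grips with 3 to 60 N. Pads are 19 mm wide; open, the fingers measure 117 mm over their backs; the gripper's body (75 mm by 190 mm) begins 51 mm behind the grasp point.
Start: joints at [0.993, 0.527, 1.433, -0, 1.181, -0.178], TCP at [0.243, 0.576, 0.241] pointing down, gripper open.
Joint ranges: [-3.08, 3.08], [-0.75, 2.2], [0.22, 2.44], [-1.43, 4.57], [0, 2.65], [-2.85, 2.85]. Speed limits (rad/s): [2.79, 2.79, 3.14, 3.14, 3.14, 3.14].

### API

Orientations are given as a unit quaternion [x, y, z, w].
In Python, from rig import status, viewer, robot gives the robot as it stands.
- The arm moves only by the tool arm_command, never from a script. Its arguments are lists of equal length, an entry for each row: "delta_rot": the turn, a rotation vector about the tool's x, y, z in degrees, a list of three; "delta_pos": the shift along the tool's x, y, z in m, a list of three; "gripper": the closure, from -1 (fully open) to 1 (shut). In form: {"delta_rot": [[rx, ry, rz], ...], "delta_pos": [[dx, dy, dz], ...], "gripper": [gripper, ...]}. A call has 1 to 12 rows; each row is the pose to reach, as a shift and turn from the pose commanded when the call began, along the tool's axes at that moment; what a row does not reach only later rows make up. A row lasts 1/12 s, in which the tool goes at most 41.7 mm and 7.16 degrees, less where a joint would pass 70% of its speed; a pose out of reach is approached as far as the arm can. A call with a gripper value outside its range is refused whole. The fingers move at their own pace and stop on an object; "grip_force" is the grip in N (left out, the last holds). Time passes only in rows, so rows that repeat a pose let the fingers close. It gives the time, the measured TCP pose, the force, the opening and the grip force at its end, in the units of the state.
- status.get_obs(): the state, without advancing time (a new reading comes with each control period).
- viewer.camera(name): name is "scene" or "side" or "wrist"; returns a dict with "pixels" (384x512x3 uint8, blue, green, red), "fx", "fy", "cx", "cy" (pixels), "pose" (4x4, takes a point from camera to world coordinates); the wrist camera has in their place "mount" (4x4, takes a point from camera to tool coordinates, whose origin is the TCP and whose axes are the flange's). Camera axes: x right, y down, z forward; pixel columns grow to the right and rows downward; lengths in m; the calibration is good to about 2 mm. The wrist camera is an equidistant fisheye: a pixel r from the principal point sees the ray r / f radians off the axis. A picture is of the moment at which its call begins: read the wrist's pose just before it. There is no depth.
- robot.hand_in(): hands the job in; it is judged then, once.
The state is a dict: "time": time; "q": joint angles; "joint_velocities": joint speeds; "joint_torque": joint torques, N m; "position": TCP position; "tool_rot": TCP orientation; "ft_force": force on the tool from outside, world axes, zero at the start; "moment": the same for the moment, N m; "grip_width": finger opening in m; "grip_force": force on a finger pad.
Only numpy, scipy, OpenCV 4.12 (cv2) and the standard library are available. Lean on these libraries where they do the work, as an engineer would, in place of code of your own. Each camera call takes 0.05 s, during which the arm holds its last target. There are 200 camera calls.

## Working session

There is one attempt and no reset: what is moved stays moved. The work goes in short steps, Python scripts to look and compute and a tool call to move; the robot and the scene stay as the last step left them, time stands still between calls to the robot, and variables do not carry over. Pictures are saved under pics/ and viewed, at most 14 in all, crops included, and the job is handed in when it is done.

Besides the shell and the picture viewer there is one more tool, called after "Request:" by a JSON object that holds its "api" and its "payload", one argument or row to a line. arm_command: Moves the arm, as the interface text tells. Its arguments: {"type":"object","properties":{"delta_rot":{"type":"array","items":{"type":"array","items":{"type":"number"}}},"delta_pos":{"type":"array","items":{"type":"array","items":{"type":"number"}}},"gripper":{"type":"array","items":{"type":"number"}},"grip_force":{"type":"number"}},"required":["delta_rot","delta_pos","gripper"]}

```bash
ls; mkdir -p pics; python3 - <<'E'
from rig import status, viewer
import cv2, numpy as np
o=status.get_obs(); print({k:np.round(v,3).tolist() for k,v in o.items()})
for n in ["scene","side"]:
    c=viewer.camera(n); cv2.imwrite(f"pics/{n}0.png",cv2.resize(c["pixels"],(800,600),interpolation=cv2.INTER_CUBIC))
    print(n,c["fx"],c["fy"],c["cx"],c["cy"],np.round(c["pose"],4).tolist())
E
```

```text
pics
{'time': 0.0, 'q': [0.992, 0.528, 1.434, -0.0, 1.181, -0.178], 'joint_velocities': [0.001, -0.002, 0.0, 0.0, 0.001, 0.001], 'joint_torque': [-0.0, -44.005, -17.659, 0.063, 0.058, -0.0], 'position': [0.243, 0.575, 0.24], 'tool_rot': [0.199, 0.98, -0.001, -0.0], 'ft_force': [0.4, 0.039, 0.947], 'moment': [0.058, 0.008, 0.019], 'grip_force': 0.0, 'grip_width': 0.087}
scene 472.447210492213 472.447210492213 252.38214677099702 201.93340323411957 [[-0.7027, -0.3049, 0.6429, -0.2869], [-0.7115, 0.3109, -0.6302, 0.8481], [-0.0078, -0.9002, -0.4354, 0.6913], [0.0, 0.0, 0.0, 1.0]]
side 459.6702581286769 459.6702581286769 259.4022286988728 195.8435394572798 [[-0.8737, -0.3822, 0.3009, 0.1877], [-0.4863, 0.6701, -0.5608, 0.6787], [0.0127, -0.6363, -0.7713, 1.0378], [0.0, 0.0, 0.0, 1.0]]
```

View pics/scene0.png

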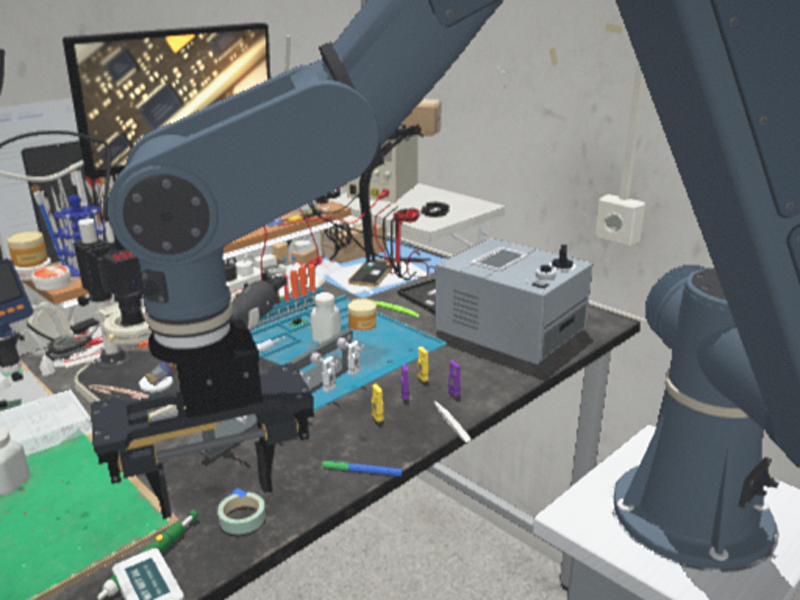

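View pics/side0.png

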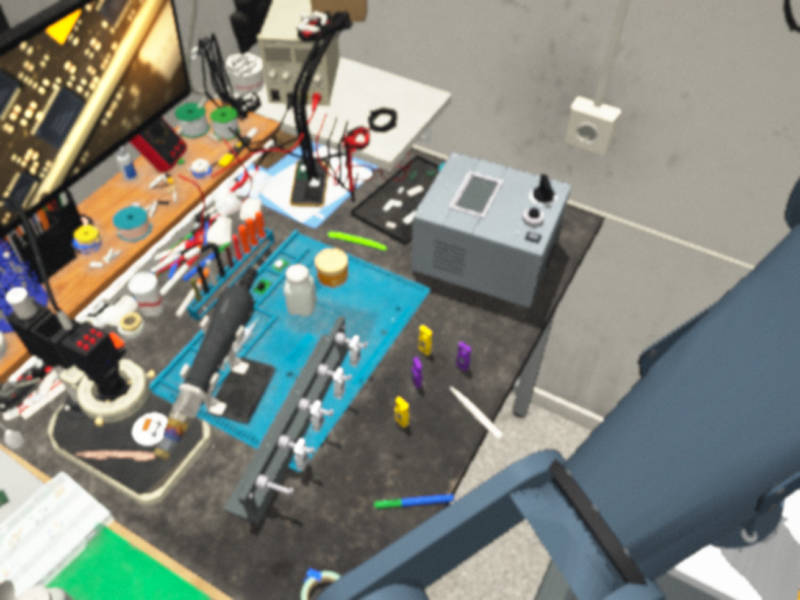

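The side view shows the rail with four sticks hanging: pegs at (352,345), (338,378), (315,410) and (300,450). The lowest peg, (270,485), is empty. The shredder is at top right. I'll enlarge both.

```bash
python3 - <<'E'
from rig import viewer
import cv2, numpy as np
p=viewer.camera("side")["pixels"]
cv2.imwrite("side.png",p)
a=cv2.resize(p[195:345,140:240],None,fx=4,fy=4,interpolation=cv2.INTER_CUBIC)
b=cv2.resize(p[90:240,260:380][:,:100+20],None,fx=3.3,fy=4,interpolation=cv2.INTER_CUBIC)
im=np.hstack([a,b]);print(im.shape)
cv2.imwrite("pics/crop1.png",im[:, :800])
E
```

```text
(600, 796, 3)
```

View pics/crop1.png

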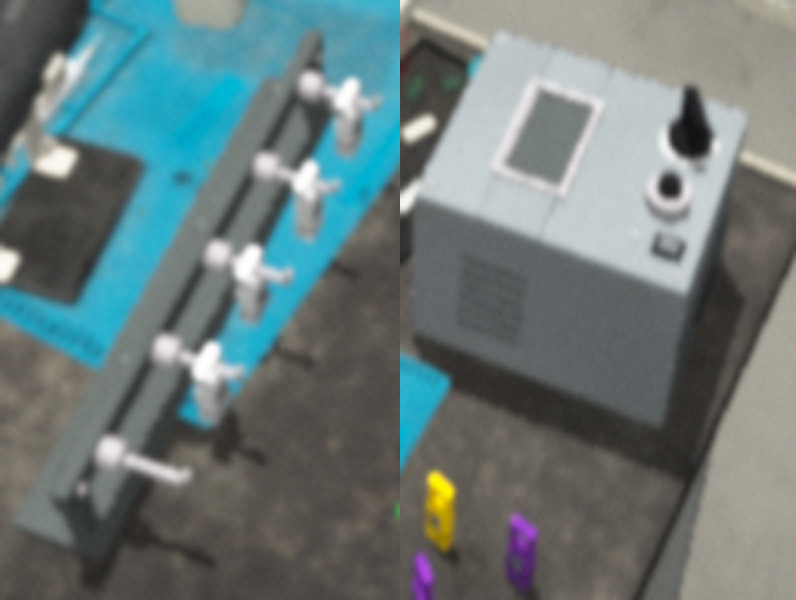

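Deck corners are at crop pixels (745,110), (685,292), (415,195) and (503,32), and the bezel, knob and button are all clear. Peg tips and shoulders can be read as well. Next I'll fit poses.

```bash
cat > h.py <<'E'
import numpy as np, cv2
from scipy.optimize import least_squares
def ray(c,u,v):
    T=np.array(c["pose"]);d=T[:3,:3]@[(u-c["cx"])/c["fx"],(v-c["cy"])/c["fy"],1];return T[:3,3],d
def atz(c,u,v,z):
    o,d=ray(c,u,v);return o+d*(z-o[2])/d[2]
def proj(c,P):
    T=np.array(c["pose"]);p=(np.atleast_2d(P)-T[:3,3])@T[:3,:3]
    return np.c_[c["fx"]*p[:,0]/p[:,2]+c["cx"],c["fy"]*p[:,1]/p[:,2]+c["cy"]]
def world(s,L):
    x,y,a=s;L=np.asarray(L);return np.c_[x+np.cos(a)*L[:,0]-np.sin(a)*L[:,1],y+np.sin(a)*L[:,0]+np.cos(a)*L[:,1],L[:,2]]
def fit(c,L,px,s0):
    r=least_squares(lambda s:(proj(c,world(s,L))-px).ravel(),s0,loss="soft_l1");return r.x,r.fun.reshape(-1,2)
E
python3 - <<'E'
from h import *
from rig import viewer
c=viewer.camera("side")
A=lambda p:np.array([[140+x/4,195+y/4] for x,y in p]); B=lambda p:np.array([[260+(x-400)/3.3,90+y/4] for x,y in p])
ys=[.14,.07,0,-.07,-.14]
tips=A([(185,472),(240,370),(290,270),(337,185),(378,100)])
sh=A([(113,452),(172,350),(222,253),(270,167),(315,87)])
for o in (1,-1):
  L=[(-.052,y,.074) for y in ys[::o]]+[(-.012,y,.065) for y in ys[::o]]
  for a0 in (-2,-1,0,1,2):
    s,f=fit(c,L,np.r_[tips,sh],[.45,.2,a0]); print(o,np.round(s,4),np.abs(f).max().round(1))
dk=B([(745,110),(685,292),(415,195),(503,32)])
s,f=fit(c,[(-.12,-.1,.15),(-.12,.1,.15),(.12,.1,.15),(.12,-.1,.15)],dk,[.6,-.2,0]);print("shred",s,f.round(1).tolist())
for n,p,z in [("inlet",[(540,78),(605,100),(558,195),(493,172)],.153),("knobskirt",[(690,135)],.155),("knobtop",[(690,88)],.188),("btn",[(670,180)],.17)]:
  q=[atz(c,u,v,z) for u,v in B(p)];print(n,np.round(q,4).tolist(),np.mean(q,0).round(4))
E
```

```text
1 [0.6146 0.2262 0.1423] 1.5
1 [0.6146 0.2262 0.1423] 1.5
1 [0.6146 0.2262 0.1423] 1.5
1 [0.6146 0.2262 0.1423] 1.5
1 [0.6146 0.2262 0.1423] 1.5
-1 [ 0.5542  0.2081 -2.7098] 35.1
-1 [ 0.5542  0.2081 -2.7098] 35.1
-1 [0.6129 0.2345 1.0664] 102.0
-1 [0.6129 0.2345 1.0664] 102.0
-1 [0.5542 0.2081 3.5734] 35.1
shred [ 0.51564174 -0.2669736   0.10877746] [[1.4, 0.4], [0.7, 0.4], [-0.6, -0.3], [-2.2, -1.1]]
inlet [[0.5833, -0.3169, 0.153], [0.5226, -0.3235, 0.153], [0.5158, -0.2116, 0.153], [0.574, -0.2052, 0.153]] [ 0.5489 -0.2643  0.153 ]
knobskirt [[0.4419, -0.3233, 0.155]] [ 0.4419 -0.3233  0.155 ]
knobtop [[0.4512, -0.3322, 0.188]] [ 0.4512 -0.3322  0.188 ]
btn [[0.4346, -0.2547, 0.17]] [ 0.4346 -0.2547  0.17  ]
```

```bash
cat >> h.py <<'E'
from scipy.spatial.transform import Rotation as R
RAIL=[0.6146,0.2262,0.1423]; SH=[0.5156,-0.2670,0.1088]
def go(*targets):
    """targets (x,y,z,yaw of tool y minus 90deg): print tool-frame deltas from now"""
    from rig import status
    o=status.get_obs(); r=R.from_quat(o["tool_rot"]); M=r.as_matrix()
    print("t",round(o["time"],2),"pos",np.round(o["position"],4),"q",np.round(o["q"],2),"w",round(o["grip_width"],4),"tilt",np.round(M[:,2],3))
    for x,y,z,a in targets:
        W=np.array([[np.sin(-a-np.pi/2),-np.sin(a),0],[np.sin(-a),np.cos(a),0],[0,0,-1]]); W[:,0]=np.cross(W[:,1],W[:,2])
        print("pos",np.round(M.T@(np.array([x,y,z])-o["position"]),4).tolist(),"rot",np.round(np.degrees((r.inv()*R.from_matrix(W)).as_rotvec()),2).tolist())
def L(s,x,y,z): return world(s,[(x,y,z)])[0]
E
python3 - <<'E'
from h import *
go((*L(RAIL,-.1,-.035,.25),RAIL[2]))
E
```

```text
t 0.2 pos [0.243  0.5754 0.2406] q [ 0.99  0.53  1.43 -0.    1.18 -0.18] w 0.0868 tilt [-0.001 -0.001 -1.   ]
pos [-0.4106, -0.2586, -0.0091] rot [-0.07, -0.03, -31.06]
```

Request:
{"api": "arm_command", "payload": {
  "delta_rot": [
    [0,0,-6],
    [0,0,-12],
    [0,0,-18],
    [0,0,-24],
    [0,0,-31],
    [0,0,-31],
    [0,0,-31],
    [0,0,-31],
    [0,0,-31],
    [0,0,-31],
    [0,0,-31],
    [0,0,-31]
  ],
  "delta_pos": [
    [-0.02,-0.013,-0.009],
    [-0.05,-0.03,-0.009],
    [-0.085,-0.053,-0.009],
    [-0.12,-0.075,-0.009],
    [-0.155,-0.098,-0.009],
    [-0.19,-0.12,-0.009],
    [-0.225,-0.142,-0.009],
    [-0.26,-0.164,-0.009],
    [-0.295,-0.186,-0.009],
    [-0.33,-0.208,-0.009],
    [-0.37,-0.233,-0.009],
    [-0.4106,-0.2586,-0.009]
  ],
  "gripper": [0,0,0,0,0,0,0,0,0,0,0,0],
  "grip_force": 25
}}

```text
time: 1.2
position: [0.5138, 0.1869, 0.2502]
tool_rot: [-0.07, 0.998, 0.0, -0.0]
ft_force: [1.2, 0.4, -0.1]
grip_width: 0.0436
grip_force: 0.0
```

```bash
python3 - <<'E'
from h import *
from rig import viewer
go((*L(RAIL,-.1,-.035,.25),RAIL[2]))
c=viewer.camera("wrist");print({k:np.round(v,4).tolist() for k,v in c.items() if k!="pixels"})
cv2.imwrite("pics/w1.png",cv2.resize(c["pixels"],(800,600),interpolation=cv2.INTER_CUBIC))
E
```

```text
t 1.2 pos [0.5138 0.1869 0.2502] q [ 0.14  0.41  1.62  0.    1.11 -1.57] w 0.0436 tilt [-0.  0. -1.]
pos [-0.0053, -0.0103, 0.0002] rot [0.01, -0.0, -0.07]
{'fx': 297.3186, 'fy': 297.3186, 'cx': 256.1417, 'cy': 192.795, 'mount': [[-0.0002, -0.9657, -0.2598, 0.0719], [1.0, -0.0001, -0.0002, -0.0], [0.0002, -0.2598, 0.9657, -0.1432], [0.0, 0.0, 0.0, 1.0]]}
```

View pics/w1.png

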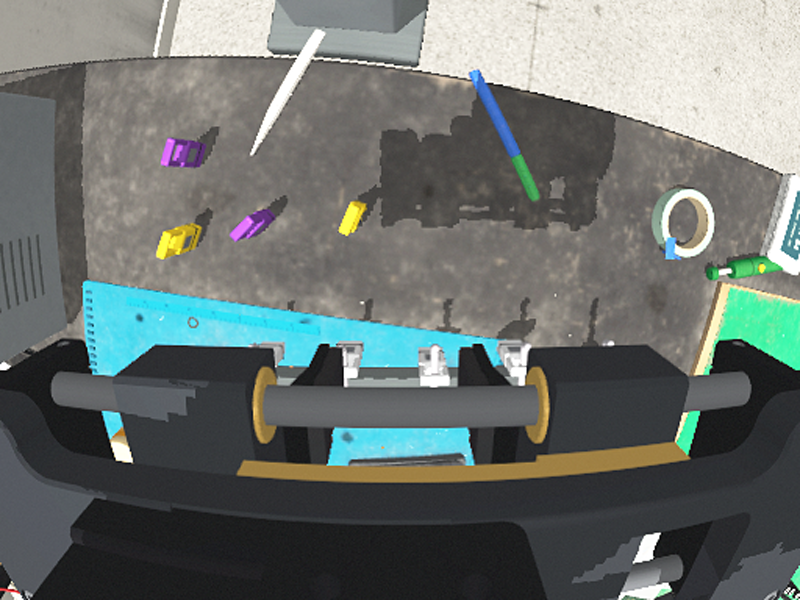

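The wrist view shows the loops of four sticks along the top of the rail, partly hidden by the gripper. I'll shift toward the back to see them clearly.

Request:
{"api": "arm_command", "payload": {
  "delta_rot": [
    [0,0,0],
    [0,0,0],
    [0,0,0],
    [0,0,0],
    [0,0,0],
    [0,0,0]
  ],
  "delta_pos": [
    [-0.03,-0.005,0],
    [-0.07,-0.01,0],
    [-0.105,-0.01,0],
    [-0.135,-0.01,0],
    [-0.135,-0.01,0],
    [-0.135,-0.01,0]
  ],
  "gripper": [0,0,0,0,0,0]
}}

```text
time: 1.75
position: [0.6488, 0.1979, 0.2491]
tool_rot: [-0.07, 0.998, -0.0, -0.001]
ft_force: [-0.3, -0.3, -0.6]
grip_width: 0.0438
grip_force: 0.0
```

```bash
cat >> h.py <<'E'
def wcam(name=None,box=None):
    from rig import status,viewer
    o=status.get_obs(); c=viewer.camera("wrist")
    T=np.eye(4);T[:3,:3]=R.from_quat(o["tool_rot"]).as_matrix();T[:3,3]=o["position"]
    c["pose"]=T@np.array(c["mount"])
    np.savez("wc.npz",pose=c["pose"],k=[c["fx"],c["cx"],c["cy"]])
    if name:
        p=c["pixels"]
        if box: p=p[box[1]:box[3],box[0]:box[2]]
        s=min(800/p.shape[1],600/p.shape[0]);print("scale",s,"box",box)
        cv2.imwrite(f"pics/{name}.png",cv2.resize(p,None,fx=s,fy=s,interpolation=cv2.INTER_CUBIC))
def wz(u,v,z):
    d=np.load("wc.npz");f,cx,cy=d["k"];T=d["pose"];r=np.hypot(u-cx,v-cy);th=r/f
    w=T[:3,:3]@[np.sin(th)*(u-cx)/r,np.sin(th)*(v-cy)/r,np.cos(th)];return T[:3,3]+w*(z-T[2,3])/w[2]
def wproj(P):
    d=np.load("wc.npz");f,cx,cy=d["k"];T=d["pose"];p=T[:3,:3].T@(np.array(P)-T[:3,3]);n=np.hypot(p[0],p[1]);th=np.arctan2(n,p[2]);return cx+f*th*p[0]/n,cy+f*th*p[1]/n
def loc(s,P):
    x,y,a=s;d=np.array(P[:2])-[x,y];return np.array([np.cos(a)*d[0]+np.sin(a)*d[1],-np.sin(a)*d[0]+np.cos(a)*d[1]])
E
python3 - <<'E'
from h import *
wcam("w2",(130,100,400,300))
for y in (.14,.07,0,-.07,-.14):
    print(y,[np.round(wproj(L(RAIL,x,y,z)),1).tolist() for x,z in((-.052,.076),(0,.065),(0,.076))])
E
```

```text
scale 2.962962962962963 box (130, 100, 400, 300)
0.14 [[406.7, 112.7], [400.1, 155.7], [404.2, 157.1]]
0.07 [[350.9, 108.2], [346.3, 153.9], [349.2, 155.2]]
0 [[287.3, 105.7], [285.8, 152.9], [286.8, 154.2]]
-0.07 [[220.9, 105.9], [222.8, 153.0], [221.7, 154.3]]
-0.14 [[157.7, 108.8], [162.6, 154.3], [159.6, 155.6]]
```

View pics/w2.png

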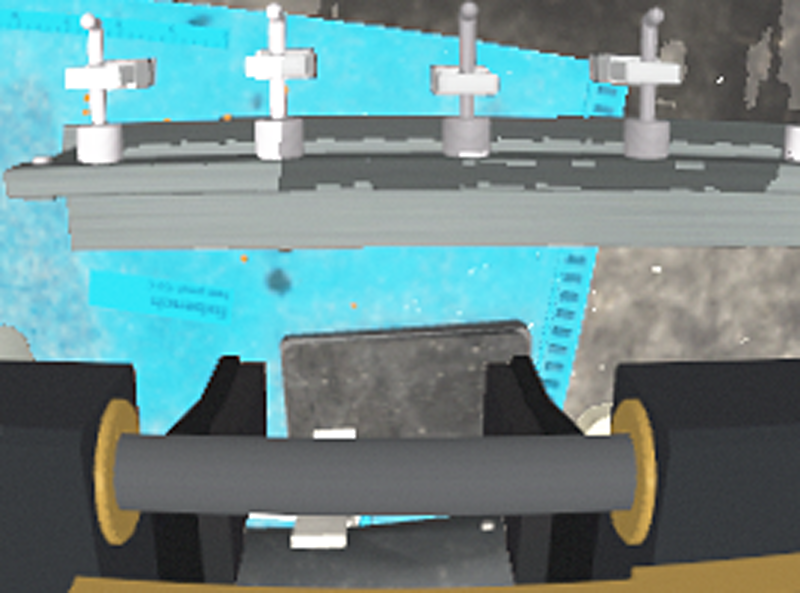

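Four sticks hang on the pegs at −140, −70, 0 and +70. Peg tips are at crop (92,20), (276,12), (468,8) and (655,16), and loop tops near (93,76), (275,66), (466,82) and (651,72).

```bash
python3 - <<'E'
from h import *
s=2.963; Q=lambda p:[(130+x/s,100+y/s) for x,y in p]
t=[wz(u,v,.076) for u,v in Q([(92,18),(276,10),(468,7),(655,14)])]
ys=[-.14,-.07,0,.07]
r=least_squares(lambda q:np.concatenate([world(q,[(-.050,y,.076)])[0][:2]-p[:2] for y,p in zip(ys,t)]),RAIL);print(r.x,r.fun.round(4))
for q in (RAIL,r.x): print([loc(q,wz(u,v,.072)).round(4).tolist() for u,v in Q([(93,76),(275,66),(466,82),(651,72)])])
print([loc(r.x,wz(u,v,.076)).round(4).tolist() for u,v in Q([(280,156),(640,157)])])
go((*L(r.x,-.033,-.14,.15),r.x[2]))
E
```

```text
[0.60891731 0.227516   0.14862797] [ 0.0005 -0.0021 -0.0002 -0.0007  0.      0.0012 -0.0002  0.0016]
[[-0.0331, -0.1376], [-0.0344, -0.0686], [-0.0284, 0.0006], [-0.0342, 0.0704]]
[[-0.0285, -0.1396], [-0.0294, -0.0705], [-0.0229, -0.0014], [-0.0283, 0.0685]]
[[0.0032, -0.069], [0.0035, 0.064]]
t 1.8 pos [0.6474 0.1979 0.2492] q [ 0.13  0.59  1.28  0.    1.27 -1.58] w 0.0436 tilt [-0.003 -0.    -1.   ]
pos [0.0656, -0.1056, 0.0994] rot [0.01, -0.15, -0.42]
```

```bash
cat >> h.py <<'E'
RAIL[2]=.146
R0=[0.6146,0.2262,0.1423]
ST={-140:L(R0,-.0331,-.1376,0),-70:L(R0,-.0344,-.0686,0),0:L(R0,-.0284,.0006,0),70:L(R0,-.0342,.0704,0)}
def st(k,z): return (*ST[k][:2],z,.146)
E
python3 -c "
from h import *
go(st(-140,.12),st(-140,.044))"
```

```text
t 1.8 pos [0.6474 0.1979 0.2492] q [ 0.13  0.59  1.28  0.    1.27 -1.58] w 0.0436 tilt [-0.003 -0.    -1.   ]
pos [0.0611, -0.1051, 0.1294] rot [0.01, -0.15, -0.27]
pos [0.0609, -0.1051, 0.2054] rot [0.01, -0.15, -0.27]
```

Request:
{"api": "arm_command", "payload": {
  "delta_rot": [
    [0,0,0],
    [0,0,0],
    [0,0,0],
    [0,0,0],
    [0,0,0],
    [0,0,0],
    [0,0,0],
    [0,0,0]
  ],
  "delta_pos": [
    [0.012,-0.02,0.015],
    [0.025,-0.045,0.035],
    [0.037,-0.065,0.06],
    [0.05,-0.085,0.085],
    [0.061,-0.105,0.11],
    [0.061,-0.105,0.129],
    [0.061,-0.105,0.129],
    [0.061,-0.105,0.129]
  ],
  "gripper": [0,0,0,0,0,0,0,0]
}}

```text
time: 2.47
position: [0.6008, 0.0856, 0.121]
tool_rot: [-0.07, 0.998, 0.0, -0.001]
ft_force: [0.2, -0.3, 0.3]
grip_width: 0.0435
grip_force: 0.0
```

```bash
python3 -c "
from h import *
go(st(-140,.12),st(-140,.044))
wcam('w3')"
```

```text
t 2.47 pos [0.6008 0.0856 0.121 ] q [-0.04  0.66  1.58  0.    0.91 -1.75] w 0.0435 tilt [-0.003  0.    -1.   ]
pos [-0.0005, -0.0004, 0.001] rot [0.04, -0.16, -0.28]
pos [-0.0007, -0.0004, 0.077] rot [0.04, -0.16, -0.28]
scale 1.5625 box None
```

View pics/w3.png

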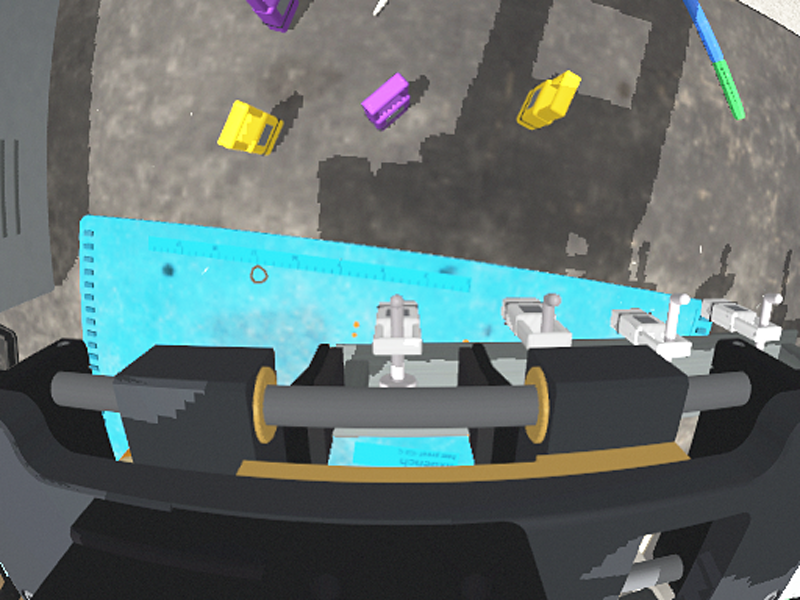

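The stick's loop top is at (397,341), centred between the fingers.

```bash
python3 -c "
from h import *
print(wz(397/1.5625,341/1.5625,.072),ST[-140]); print(L(RAIL,-.0331,-.1376,0))"
```

```text
[0.59884097 0.08383026 0.072     ] [0.60134903 0.08529655 0.        ]
[0.60187046 0.08524849 0.        ]
```

Request:
{"api": "arm_command", "payload": {
  "delta_rot": [
    [0,0,0],
    [0,0,0],
    [0,0,0],
    [0,0,0],
    [0,0,0],
    [0,0,0],
    [0,0,0],
    [0,0,0],
    [0,0,0],
    [0,0,0]
  ],
  "delta_pos": [
    [0,0,0.015],
    [0,0,0.035],
    [0,0,0.055],
    [0,0,0.07],
    [0,0,0.077],
    [0,0,0.077],
    [0,0,0.077],
    [0,0,0.077],
    [0,0,0.077],
    [0,0,0.077]
  ],
  "gripper": [0,0,0,0,0,0,0.6,0.6,0.6,0.6]
}}

```text
time: 3.35
position: [0.6033, 0.0854, 0.0454]
tool_rot: [-0.071, 0.997, -0.0, 0.001]
ft_force: [0.5, -1.4, -0.6]
grip_width: 0.0245
grip_force: 0.0
```

Request:
{"api": "arm_command", "payload": {
  "delta_rot": [
    [0,0,0],
    [0,0,0],
    [0,0,0],
    [0,0,0],
    [0,0,0],
    [0,0,0]
  ],
  "delta_pos": [
    [0.003,0,0],
    [0.003,0,0],
    [0.003,0,0],
    [0.003,0,0],
    [0.003,0,0],
    [0.003,0,0]
  ],
  "gripper": [0.5,0.5,1,1,1,1],
  "grip_force": 30
}}

```text
time: 3.85
position: [0.5996, 0.0847, 0.0447]
tool_rot: [-0.071, 0.998, -0.0, 0.0]
ft_force: [-1.0, -1.1, 5.2]
grip_width: 0.022
grip_force: 30.0
```

Request:
{"api": "arm_command", "payload": {
  "delta_rot": [
    [0,0,0],
    [0,0,0],
    [0,0,0],
    [0,0,0],
    [0,0,0],
    [0,0,0],
    [0,0,0],
    [0,0,0],
    [0,0,0],
    [0,0,0],
    [0,0,0],
    [0,0,0]
  ],
  "delta_pos": [
    [0,0,-0.004],
    [0,0,-0.008],
    [0,0,-0.0105],
    [0,0,-0.0105],
    [0.01,0,-0.0105],
    [0.025,0,-0.0105],
    [0.04,0,-0.0105],
    [0.055,0,-0.0105],
    [0.06,0,-0.0105],
    [0.06,0,-0.02],
    [0.06,0,-0.05],
    [0.06,0,-0.085]
  ],
  "gripper": [1,1,1,1,1,1,1,1,1,1,1,1]
}}

```text
time: 4.85
position: [0.54, 0.0765, 0.129]
tool_rot: [-0.07, 0.998, 0.0, -0.002]
ft_force: [0.6, -0.1, -0.2]
grip_width: 0.0215
grip_force: 30.0
```

```bash
python3 - <<'E'
from h import *
from rig import viewer
# refine shredder from scene+side : use inlet estimate
I=np.array([.5489,-.2643]); print("inlet local",loc(SH,I))
print("knob,btn loc",loc(SH,[.447,-.328]),loc(SH,[.4346,-.2547]))
go((*L(SH,-.02,.0,.30),SH[2]))
E
```

```text
inlet local [ 0.03339628 -0.00093186]
knob,btn loc [-0.07481809 -0.05319035] [-0.07918546  0.02102269]
t 4.85 pos [0.54   0.0765 0.129 ] q [-0.06  0.58  1.73  0.    0.83 -1.78] w 0.0215 tilt [-0.003  0.    -1.   ]
pos [0.0929, -0.3359, -0.171] rot [0.04, -0.18, 1.84]
```

Request:
{"api": "arm_command", "payload": {
  "delta_rot": [
    [0,0,0],
    [0,0,0],
    [0,0,0],
    [0,0,0],
    [0,0,1],
    [0,0,1.8],
    [0,0,1.8],
    [0,0,1.8],
    [0,0,1.8],
    [0,0,1.8],
    [0,0,1.8],
    [0,0,1.8]
  ],
  "delta_pos": [
    [0,-0.01,-0.025],
    [0,-0.025,-0.06],
    [0,-0.045,-0.095],
    [-0.01,-0.075,-0.125],
    [-0.015,-0.11,-0.145],
    [-0.02,-0.15,-0.16],
    [-0.03,-0.19,-0.175],
    [-0.035,-0.23,-0.185],
    [-0.04,-0.27,-0.19],
    [-0.045,-0.31,-0.19],
    [-0.048,-0.34,-0.19],
    [-0.048,-0.34,-0.19]
  ],
  "gripper": [1,1,1,1,1,1,1,1,1,1,1,1]
}}

```text
time: 5.85
position: [0.6373, -0.2613, 0.32]
tool_rot: [-0.052, 0.999, -0.003, 0.002]
ft_force: [0.5, -0.0, -0.2]
grip_width: 0.0221
grip_force: 30.0
```

```bash
python3 - <<'E'
from h import *
from rig import status
wcam("w4",(90,0,430,255)); go((*L(SH,.12,0,.32),SH[2]))
for p in [(.0334,0,.153),(-.075,-.053,.188),(-.079,.021,.17),(-.12,-.1,.15),(-.12,.1,.15)]: print(np.round((np.array(wproj(L(SH,*p)))-[90,0])*2.353))
E
```

```text
scale 2.3529411764705883 box (90, 0, 430, 255)
t 5.9 pos [ 0.6364 -0.2575  0.3197] q [-0.55  0.55  1.17 -0.    1.42 -2.22] w 0.0214 tilt [ 0.002 -0.002 -1.   ]
pos [0.0012, 0.0037, -0.0003] rot [-0.11, 0.11, -0.2]
[410. 232.]
[278. -25.]
[458. -20.]
[195. -66.]
[617. -64.]
```

View pics/w4.png

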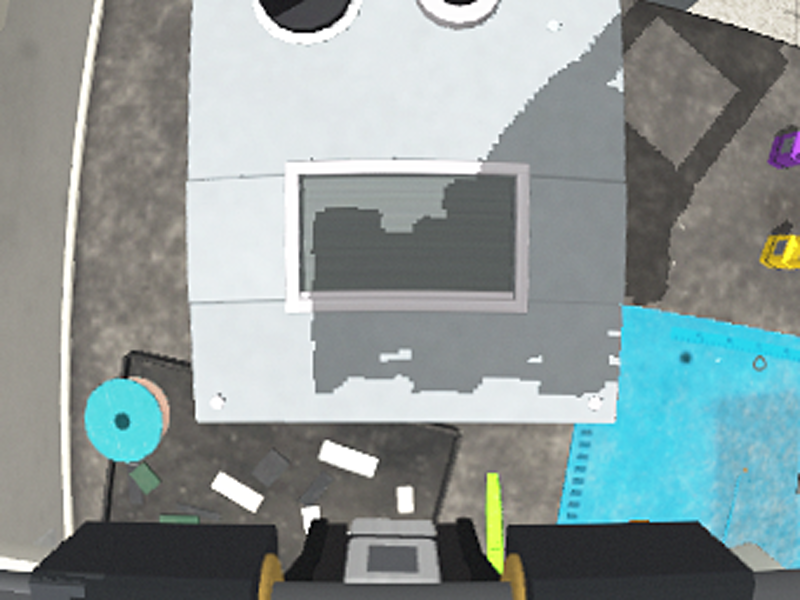

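The bezel's outer corners are at (287,162), (530,164), (527,312) and (286,311), and the deck's back corners at (196,422) and (618,422). The held stick is at the bottom centre.

```bash
python3 - <<'E'
from h import *
s=2.353
W=lambda u,v,z:wz(90+u/s,v/s,z)
q=[W(*p,.153) for p in [(287,162),(530,164),(527,312),(286,311)]];c=np.mean(q,0)
print(np.round(q,4).tolist(),c,"yaw",np.arctan2(*((q[0]-q[1]+q[3]-q[2])[:2]*[1,-1])))
d=[W(*p,.15) for p in [(196,422),(618,422)]];print(np.round(d,4).tolist(),(d[0]+d[1])/2, L(SH,.12,0,0),"yaw",np.arctan2(*((d[0]-d[1])[:2]*[1,-1])))
E
```

```text
[[0.5224, -0.3203, 0.153], [0.5116, -0.214, 0.153], [0.578, -0.2077, 0.153], [0.5891, -0.3144, 0.153]] [ 0.55025872 -0.26411777  0.153     ] yaw 0.10210412150271045
[[0.6446, -0.3542, 0.15], [0.6236, -0.1558, 0.15]] [ 0.63409977 -0.25495887  0.15      ] [ 0.63489045 -0.25396974  0.        ] yaw 0.10591670308920104
```

```bash
cat >> h.py <<'E'
SH=[0.5152,-0.2678,0.105]
INL=(.540,-.265)
def inl(z): return (*INL,z,.105)
E
python3 -c "
from h import *
go(inl(.2),inl(.118))"
```

```text
t 5.9 pos [ 0.6364 -0.2575  0.3197] q [-0.55  0.55  1.17 -0.    1.42 -2.22] w 0.0214 tilt [ 0.002 -0.002 -1.   ]
pos [0.0969, 0.003, 0.1195] rot [-0.11, 0.11, 0.02]
pos [0.0971, 0.0031, 0.2015] rot [-0.11, 0.11, 0.02]
```

Request:
{"api": "arm_command", "payload": {
  "delta_rot": [
    [0,0,0],
    [0,0,0],
    [0,0,0],
    [0,0,0],
    [0,0,0],
    [0,0,0],
    [0,0,0],
    [0,0,0]
  ],
  "delta_pos": [
    [0.02,0,0.015],
    [0.045,0.001,0.035],
    [0.07,0.002,0.06],
    [0.09,0.003,0.085],
    [0.097,0.003,0.105],
    [0.097,0.003,0.1195],
    [0.097,0.003,0.1195],
    [0.097,0.003,0.1195]
  ],
  "gripper": [1,1,1,1,1,1,1,1]
}}

```text
time: 6.57
position: [0.5391, -0.2601, 0.2]
tool_rot: [-0.055, 0.998, 0.0, -0.0]
ft_force: [0.3, 0.0, 0.7]
grip_width: 0.0218
grip_force: 30.0
```

```bash
python3 -c "
from h import *
go(inl(.2),inl(.118))"
```

```text
t 6.57 pos [ 0.5391 -0.2601  0.2   ] q [-0.64  0.54  1.54  0.    1.06 -2.32] w 0.0218 tilt [-0.     0.001 -1.   ]
pos [-0.0004, -0.0049, 0.0] rot [0.04, -0.01, 0.33]
pos [-0.0004, -0.005, 0.082] rot [0.04, -0.01, 0.33]
```

Request:
{"api": "arm_command", "payload": {
  "delta_rot": [
    [0,0,0],
    [0,0,0],
    [0,0,0],
    [0,0,0],
    [0,0,0],
    [0,0,0],
    [0,0,0],
    [0,0,0],
    [0,0,0]
  ],
  "delta_pos": [
    [0,-0.005,0.005],
    [0,-0.005,0.015],
    [0,-0.005,0.03],
    [0,-0.005,0.043],
    [0,-0.005,0.055],
    [0,-0.005,0.067],
    [0,-0.005,0.078],
    [0,-0.005,0.083],
    [0,-0.005,0.083]
  ],
  "gripper": [1,1,1,1,1,1,1,1,1]
}}

```text
time: 7.32
position: [0.5383, -0.2656, 0.1151]
tool_rot: [-0.055, 0.998, 0.001, -0.002]
ft_force: [-2.2, -1.9, -1.6]
grip_width: 0.0217
grip_force: 31.2
```

Request:
{"api": "arm_command", "payload": {
  "delta_rot": [
    [0,0,0],
    [0,0,0],
    [0,0,0],
    [0,0,0],
    [0,0,0],
    [0,0,0],
    [0,0,0],
    [0,0,0],
    [0,0,0],
    [0,0,0]
  ],
  "delta_pos": [
    [0,0,0],
    [0,0,0],
    [0,0,0],
    [0,0,-0.015],
    [0,0,-0.04],
    [0,0,-0.07],
    [0,0,-0.1],
    [0,0,-0.13],
    [0,0,-0.16],
    [0,0,-0.16]
  ],
  "gripper": [0,0,0,0,0,0,0,0,0,0]
}}

```text
time: 8.15
position: [0.5436, -0.2686, 0.2851]
tool_rot: [-0.055, 0.998, -0.006, 0.007]
ft_force: [1.2, 0.8, 0.6]
grip_width: 0.043
grip_force: 0.0
```

```bash
python3 - <<'E'
from h import *
from rig import viewer
c=viewer.camera("side"); p=c["pixels"]
a=cv2.resize(p[195:345,140:260],None,fx=3.3,fy=3.3,interpolation=cv2.INTER_CUBIC)
b=cv2.resize(p[90:240,260:380],None,fx=3.3,fy=3.3,interpolation=cv2.INTER_CUBIC)
cv2.imwrite("pics/s2.png",np.hstack([a,b])); go(st(-70,.25),st(-70,.12))
E
```

```text
t 8.2 pos [ 0.5424 -0.2678  0.2822] q [-0.64  0.45  1.45  0.    1.23 -2.32] w 0.0433 tilt [ 0.011 -0.007 -1.   ]
pos [-0.0936, 0.4137, 0.0296] rot [-0.5, 0.57, -2.06]
pos [-0.0922, 0.4148, 0.1596] rot [-0.5, 0.57, -2.06]
```

View pics/s2.png

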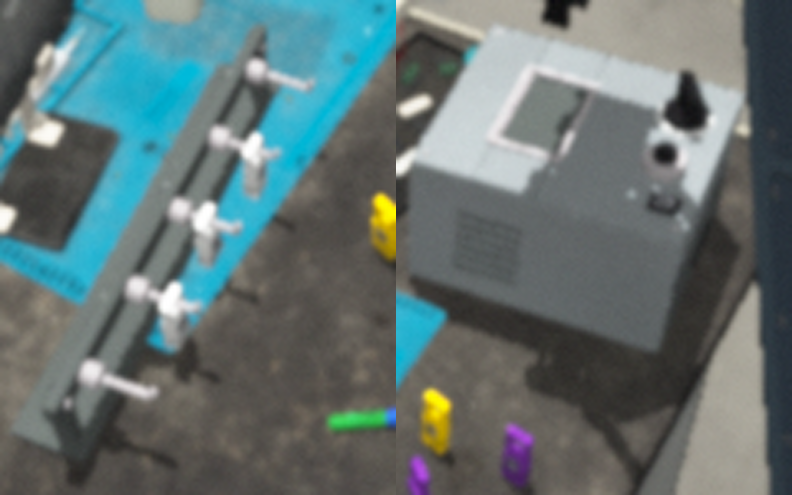

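The stick went in and the flap is shut, and three sticks remain at crop (257,150), (207,225) and (173,305).

Request:
{"api": "arm_command", "payload": {
  "delta_rot": [
    [0,0,0],
    [0,0,0],
    [0,0,-0.5],
    [0,0,-1],
    [0,0,-2],
    [0,0,-2],
    [0,0,-2],
    [0,0,-2],
    [0,0,-2],
    [-0.5,0.5,-2],
    [-0.5,0.5,-2],
    [-0.5,0.5,-2]
  ],
  "delta_pos": [
    [-0.005,0.02,0],
    [-0.015,0.055,0],
    [-0.025,0.095,0],
    [-0.035,0.135,0],
    [-0.04,0.175,0],
    [-0.05,0.215,0.01],
    [-0.06,0.255,0.02],
    [-0.07,0.295,0.03],
    [-0.08,0.335,0.05],
    [-0.087,0.375,0.07],
    [-0.092,0.415,0.09],
    [-0.092,0.415,0.11]
  ],
  "gripper": [0,0,0,0,0,0,0,0,0,0,0,0]
}}

```text
time: 9.2
position: [0.5863, 0.1619, 0.1668]
tool_rot: [-0.074, 0.997, 0.005, -0.002]
ft_force: [0.4, -0.4, -0.0]
grip_width: 0.0433
grip_force: 0.0
```

```bash
cat >> h.py <<'E'
for k in ST: ST[k]=ST[k]+[-.002,-.001,0]
E
python3 -c "
from h import *
go(st(-70,.12),st(-70,.044))"
```

```text
t 9.2 pos [0.5863 0.1619 0.1668] q [ 0.08  0.6   1.54  0.01  1.01 -1.65] w 0.0433 tilt [-0.005  0.01  -1.   ]
pos [-0.0008, -0.0102, 0.0467] rot [0.64, -0.2, 0.12]
pos [-0.001, -0.011, 0.1227] rot [0.64, -0.2, 0.12]
```

Request:
{"api": "arm_command", "payload": {
  "delta_rot": [
    [0.5,-0.4,0],
    [0.5,-0.4,0],
    [0.5,-0.4,0],
    [0.5,-0.4,0],
    [0.5,-0.4,0]
  ],
  "delta_pos": [
    [0,-0.005,0.02],
    [0,-0.008,0.035],
    [0,-0.008,0.047],
    [0,-0.008,0.047],
    [0,-0.008,0.047]
  ],
  "gripper": [0,0,0,0,0]
}}

```text
time: 9.62
position: [0.5859, 0.1489, 0.1191]
tool_rot: [-0.072, 0.997, 0.0, -0.001]
ft_force: [-0.6, 0.6, -0.0]
grip_width: 0.0434
grip_force: 0.0
```

```bash
python3 -c "
from h import *
go(st(-70,.12),st(-70,.044))"
```

```text
t 9.62 pos [0.5859 0.1489 0.1191] q [ 0.06  0.66  1.59  0.    0.9  -1.65] w 0.0434 tilt [-0.003  0.    -1.   ]
pos [-0.0029, 0.0031, -0.0009] rot [0.03, -0.15, -0.1]
pos [-0.0031, 0.0031, 0.0751] rot [0.03, -0.15, -0.1]
```

Request:
{"api": "arm_command", "payload": {
  "delta_rot": [
    [0,0,0],
    [0,0,0],
    [0,0,0],
    [0,0,0],
    [0,0,0],
    [0,0,0],
    [0,0,0],
    [0,0,0],
    [0,0,0],
    [0,0,0],
    [0,0,0],
    [0,0,0]
  ],
  "delta_pos": [
    [-0.002,0.003,0.01],
    [-0.002,0.003,0.03],
    [-0.002,0.003,0.05],
    [-0.002,0.003,0.065],
    [-0.002,0.003,0.075],
    [-0.002,0.003,0.075],
    [-0.002,0.003,0.075],
    [-0.002,0.003,0.075],
    [-0.002,0.003,0.075],
    [-0.002,0.003,0.075],
    [-0.002,0.003,0.075],
    [-0.002,0.003,0.075]
  ],
  "gripper": [0,0,0,0,0,0,0.5,0.5,0.5,1,1,1]
}}

```text
time: 10.62
position: [0.5881, 0.1523, 0.0456]
tool_rot: [-0.072, 0.997, 0.0, 0.0]
ft_force: [0.1, 0.3, 2.9]
grip_width: 0.0219
grip_force: 30.0
```

Request:
{"api": "arm_command", "payload": {
  "delta_rot": [
    [0,0,0],
    [0,0,0],
    [0,0,0],
    [0,0,0],
    [0,0,0],
    [0,0,0],
    [0,0,0],
    [0,0,0],
    [0,0,0],
    [0,0,0],
    [0,0,0],
    [0,0,0]
  ],
  "delta_pos": [
    [0,0,-0.004],
    [0,0,-0.008],
    [0,0,-0.0105],
    [0,0,-0.0105],
    [0.01,0,-0.0105],
    [0.025,0,-0.0105],
    [0.04,0,-0.0105],
    [0.055,0,-0.0105],
    [0.06,0,-0.0105],
    [0.06,0,-0.02],
    [0.06,0,-0.05],
    [0.06,0,-0.085]
  ],
  "gripper": [1,1,1,1,1,1,1,1,1,1,1,1]
}}

```text
time: 11.62
position: [0.528, 0.1435, 0.1295]
tool_rot: [-0.072, 0.997, 0.0, -0.002]
ft_force: [0.9, -0.4, 0.3]
grip_width: 0.0216
grip_force: 30.0
```

```bash
python3 -c "
from h import *
go(inl(.25))"
```

```text
t 11.62 pos [0.528  0.1435 0.1295] q [ 0.06  0.58  1.73  0.    0.84 -1.65] w 0.0216 tilt [-0.005 -0.    -1.   ]
pos [0.0475, -0.4059, -0.1204] rot [0.02, -0.28, 2.26]
```

Request:
{"api": "arm_command", "payload": {
  "delta_rot": [
    [0,0,0],
    [0,0,0],
    [0,0,0],
    [0,0,0],
    [0,0,1],
    [0,0,2],
    [0,0,2.2],
    [0,0,2.2],
    [0,0,2.2],
    [0,0,2.2],
    [0,0,2.2],
    [0,0,2.2]
  ],
  "delta_pos": [
    [0.005,-0.02,-0.03],
    [0.01,-0.05,-0.055],
    [0.015,-0.085,-0.08],
    [0.02,-0.12,-0.105],
    [0.025,-0.16,-0.12],
    [0.03,-0.2,-0.12],
    [0.033,-0.24,-0.12],
    [0.036,-0.28,-0.12],
    [0.04,-0.32,-0.12],
    [0.043,-0.36,-0.12],
    [0.047,-0.39,-0.12],
    [0.047,-0.406,-0.12]
  ],
  "gripper": [1,1,1,1,1,1,1,1,1,1,1,1]
}}

```text
time: 12.62
position: [0.5412, -0.27, 0.251]
tool_rot: [-0.051, 0.999, -0.002, 0.0]
ft_force: [0.4, 0.4, 0.1]
grip_width: 0.0217
grip_force: 30.0
```

Request:
{"api": "arm_command", "payload": {
  "delta_rot": [
    [0,0,0],
    [0,0,0],
    [0,0,0]
  ],
  "delta_pos": [
    [0,0,0],
    [0,0,0],
    [0,0,0]
  ],
  "gripper": [1,1,1]
}}

```text
time: 12.87
position: [0.5404, -0.2635, 0.2499]
tool_rot: [-0.054, 0.999, 0.001, -0.001]
ft_force: [1.1, -0.5, 0.3]
grip_width: 0.0218
grip_force: 30.0
```

```bash
python3 -c "
from h import *
go(inl(.118))
wcam('w5',(60,0,450,290))"
```

```text
t 12.87 pos [ 0.5404 -0.2635  0.2499] q [-0.64  0.49  1.48 -0.    1.17 -2.32] w 0.0218 tilt [-0.002  0.001 -1.   ]
pos [0.0004, -0.0017, 0.1319] rot [0.08, -0.11, 0.13]
scale 2.051282051282051 box (60, 0, 450, 290)
```

View pics/w5.png

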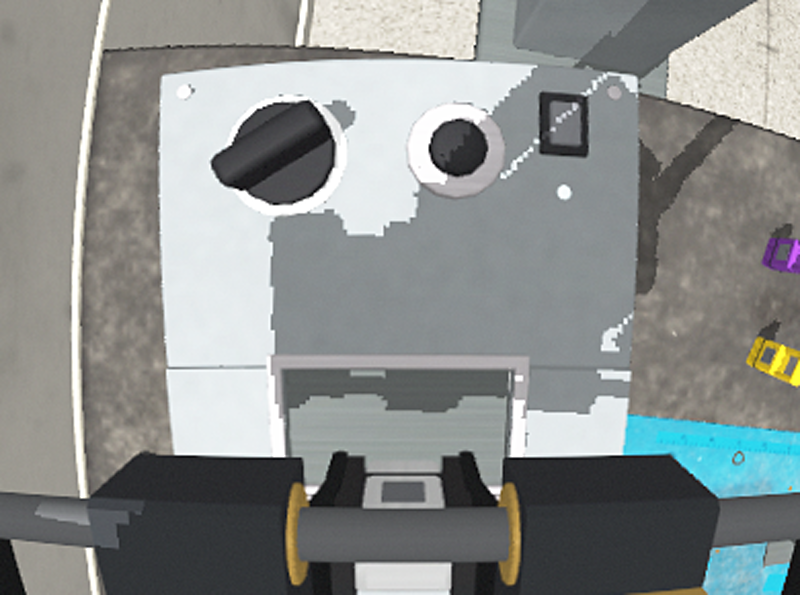

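The deck is clear. The knob bar runs from (220,165) to (322,118), with its skirt centre near (287,157), and the button top is at (458,146). Pushing the second stick in.

Request:
{"api": "arm_command", "payload": {
  "delta_rot": [
    [0,0,0],
    [0,0,0],
    [0,0,0],
    [0,0,0],
    [0,0,0],
    [0,0,0],
    [0,0,0],
    [0,0,0],
    [0,0,0],
    [0,0,0],
    [0,0,0]
  ],
  "delta_pos": [
    [0,-0.002,0.015],
    [0,-0.002,0.04],
    [0,-0.002,0.055],
    [0,-0.002,0.065],
    [0,-0.002,0.077],
    [0,-0.002,0.089],
    [0,-0.002,0.101],
    [0,-0.002,0.113],
    [0,-0.002,0.125],
    [0,-0.002,0.132],
    [0,-0.002,0.132]
  ],
  "gripper": [1,1,1,1,1,1,1,1,1,1,1]
}}

```text
time: 13.83
position: [0.5392, -0.2659, 0.1159]
tool_rot: [-0.053, 0.999, 0.001, -0.003]
ft_force: [-2.3, -0.5, -1.4]
grip_width: 0.0221
grip_force: 31.4
```

```bash
python3 - <<'E'
from h import *
s=2.0513;W=lambda u,v,z:wz(60+u/s,v/s,z)
a,b=W(220,166,.186),W(322,117,.186);print("bar",a,b,(a+b)/2,np.degrees(np.arctan2(*(b-a)[1::-1])))
print("skirt",W(287,157,.155), "btn",W(458,146,.17),W(458,146,.175))
go(inl(.118))
E
```

```text
bar [ 0.44972817 -0.33631469  0.186     ] [ 0.43075136 -0.30245509  0.186     ] [ 0.44023977 -0.31938489  0.186     ] 119.26870416271342
skirt [ 0.44194384 -0.31909801  0.155     ] btn [ 0.43372698 -0.25473242  0.17      ] [ 0.4345229  -0.25510507  0.175     ]
t 13.83 pos [ 0.5392 -0.2659  0.1159] q [-0.64  0.66  1.59 -0.    0.89 -2.32] w 0.0221 tilt [-0.005  0.002 -1.   ]
pos [-0.0009, 0.0008, -0.0021] rot [0.16, -0.29, 0.11]
```

Request:
{"api": "arm_command", "payload": {
  "delta_rot": [
    [0,0,0],
    [0,0,0],
    [0,0,0],
    [0,0,0],
    [0,0,0],
    [0,0,0],
    [0,0,0],
    [0,0,0],
    [0,0,0],
    [0,0,0],
    [0,0,0]
  ],
  "delta_pos": [
    [0,0,0],
    [0,0,0],
    [0,0,0],
    [0,0,-0.015],
    [0,0,-0.04],
    [0,0,-0.07],
    [0,0,-0.1],
    [0,0,-0.13],
    [0,0,-0.16],
    [0,0,-0.16],
    [0,0,-0.16]
  ],
  "gripper": [0,0,0,0,0,0,0,0,0,0,0]
}}

```text
time: 14.75
position: [0.5427, -0.268, 0.2814]
tool_rot: [-0.053, 0.999, -0.003, 0.003]
ft_force: [-0.0, -0.5, -1.0]
grip_width: 0.0438
grip_force: 0.0
```

```bash
python3 - <<'E'
from h import *
from rig import viewer
c=viewer.camera("side"); p=c["pixels"]
b=np.hstack([p[195:345,140:260],p[90:240,260:380]])
cv2.imwrite("pics/s3.png",cv2.resize(b,None,fx=3.3,fy=3.3,interpolation=cv2.INTER_CUBIC)); go(st(0,.12))
E
```

```text
t 14.8 pos [ 0.5415 -0.2672  0.2793] q [-0.64  0.46  1.45 -0.    1.24 -2.32] w 0.0438 tilt [ 0.002 -0.002 -1.   ]
pos [-0.0943, 0.4821, 0.1583] rot [-0.14, 0.1, -2.27]
```

View pics/s3.png

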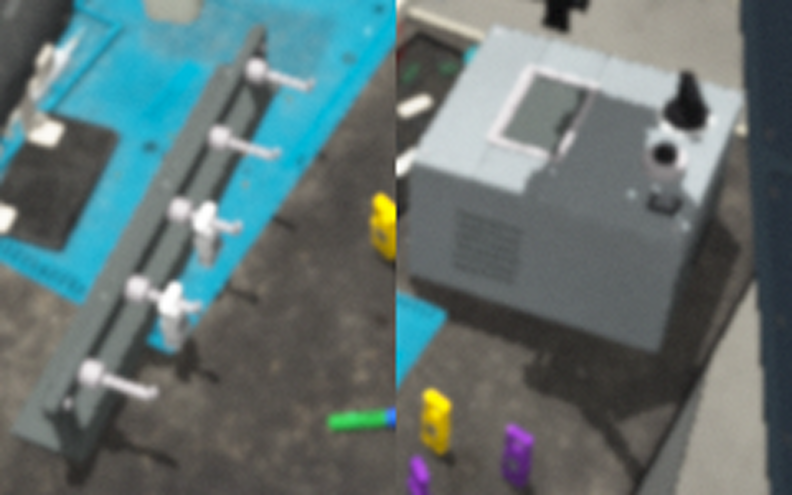

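Two sticks are in and the flap is shut. The two left hang at crop (205,225) and (172,305).

Request:
{"api": "arm_command", "payload": {
  "delta_rot": [
    [0,0,0],
    [0,0,0],
    [0,0,-0.5],
    [0,0,-1],
    [0,0,-2],
    [0,0,-2.2],
    [0,0,-2.2],
    [0,0,-2.2],
    [0,0,-2.2],
    [0,0,-2.2],
    [0,0,-2.2],
    [0,0,-2.2]
  ],
  "delta_pos": [
    [-0.005,0.02,0],
    [-0.015,0.06,0],
    [-0.025,0.1,0],
    [-0.03,0.14,0],
    [-0.038,0.18,0],
    [-0.046,0.22,0],
    [-0.054,0.26,0.01],
    [-0.062,0.3,0.02],
    [-0.07,0.34,0.03],
    [-0.078,0.38,0.045],
    [-0.086,0.42,0.06],
    [-0.094,0.455,0.08]
  ],
  "gripper": [0,0,0,0,0,0,0,0,0,0,0,0]
}}

```text
time: 15.8
position: [0.585, 0.1944, 0.1983]
tool_rot: [-0.072, 0.997, 0.0, -0.001]
ft_force: [0.7, -0.3, -0.0]
grip_width: 0.0433
grip_force: 0.0
```

```bash
python3 -c "
from h import *
go(st(0,.12))"
```

```text
t 15.8 pos [0.585  0.1944 0.1983] q [ 0.14  0.57  1.5   0.    1.08 -1.58] w 0.0433 tilt [-0.002  0.    -1.   ]
pos [-0.0034, 0.0271, 0.0784] rot [0.04, -0.08, -0.05]
```

Request:
{"api": "arm_command", "payload": {
  "delta_rot": [
    [0,0,0],
    [0,0,0],
    [0,0,0],
    [0,0,0],
    [0,0,0],
    [0,0,0]
  ],
  "delta_pos": [
    [-0.003,0.015,0.02],
    [-0.003,0.029,0.05],
    [-0.003,0.029,0.07],
    [-0.003,0.029,0.078],
    [-0.003,0.029,0.078],
    [-0.003,0.029,0.078]
  ],
  "gripper": [0,0,0,0,0,0]
}}

```text
time: 16.3
position: [0.584, 0.2207, 0.121]
tool_rot: [-0.072, 0.997, -0.0, -0.001]
ft_force: [0.5, 0.2, 0.8]
grip_width: 0.0436
grip_force: 0.0
```

```bash
python3 -c "
from h import *
go(st(0,.044))
print(wproj(np.array(st(0,.072)[:3])))"
```

```text
t 16.3 pos [0.584  0.2207 0.121 ] q [ 0.18  0.68  1.53  0.    0.94 -1.53] w 0.0436 tilt [-0.003 -0.    -1.   ]
pos [-0.0008, 0.001, 0.077] rot [0.01, -0.15, -0.11]
(np.float64(531.7188381191352), np.float64(238.05844912838543))
```

Request:
{"api": "arm_command", "payload": {
  "delta_rot": [
    [0,0,0],
    [0,0,0],
    [0,0,0],
    [0,0,0],
    [0,0,0],
    [0,0,0],
    [0,0,0],
    [0,0,0],
    [0,0,0],
    [0,0,0],
    [0,0,0],
    [0,0,0]
  ],
  "delta_pos": [
    [-0.001,0.001,0.01],
    [-0.001,0.001,0.03],
    [-0.001,0.001,0.05],
    [-0.001,0.001,0.067],
    [-0.001,0.001,0.077],
    [-0.001,0.001,0.077],
    [0,0.001,0.077],
    [0,0.001,0.077],
    [0,0.001,0.077],
    [0,0.001,0.077],
    [0,0.001,0.077],
    [0,0.001,0.077]
  ],
  "gripper": [0,0,0,0,0,0,0.5,0.5,0.5,1,1,1]
}}

```text
time: 17.3
position: [0.5844, 0.2223, 0.0455]
tool_rot: [-0.072, 0.997, 0.0, 0.0]
ft_force: [-0.0, -0.1, 3.9]
grip_width: 0.0218
grip_force: 30.0
```

Request:
{"api": "arm_command", "payload": {
  "delta_rot": [
    [0,0,0],
    [0,0,0],
    [0,0,0],
    [0,0,0],
    [0,0,0],
    [0,0,0],
    [0,0,0],
    [0,0,0],
    [0,0,0],
    [0,0,0],
    [0,0,0],
    [0,0,0]
  ],
  "delta_pos": [
    [0,0,-0.004],
    [0,0,-0.008],
    [0,0,-0.0105],
    [0,0,-0.0105],
    [0.01,0,-0.0105],
    [0.025,0,-0.0105],
    [0.04,0,-0.0105],
    [0.055,0,-0.0105],
    [0.06,0,-0.0105],
    [0.06,0,-0.02],
    [0.06,0,-0.05],
    [0.06,0,-0.085]
  ],
  "gripper": [1,1,1,1,1,1,1,1,1,1,1,1]
}}

```text
time: 18.3
position: [0.5243, 0.2132, 0.1293]
tool_rot: [-0.072, 0.997, -0.0, -0.002]
ft_force: [0.9, -0.7, -0.3]
grip_width: 0.0222
grip_force: 30.0
```

```bash
python3 -c "
from h import *
go(inl(.25))"
```

```text
t 18.3 pos [0.5243 0.2132 0.1293] q [ 0.19  0.6   1.68  0.    0.86 -1.53] w 0.0222 tilt [-0.005 -0.001 -1.   ]
pos [0.0539, -0.4755, -0.1204] rot [-0.01, -0.28, 2.27]
```

Request:
{"api": "arm_command", "payload": {
  "delta_rot": [
    [0,0,0],
    [0,0,0],
    [0,0,0],
    [0,0,0],
    [0,0,1],
    [0,0,2],
    [0,0,2.2],
    [0,0,2.2],
    [0,0,2.2],
    [0,0,2.2],
    [0,0,2.2],
    [0,0,2.2]
  ],
  "delta_pos": [
    [0.005,-0.02,-0.03],
    [0.01,-0.05,-0.055],
    [0.015,-0.085,-0.08],
    [0.02,-0.12,-0.105],
    [0.024,-0.16,-0.12],
    [0.028,-0.2,-0.12],
    [0.032,-0.24,-0.12],
    [0.036,-0.28,-0.12],
    [0.04,-0.32,-0.12],
    [0.043,-0.36,-0.12],
    [0.047,-0.4,-0.12],
    [0.05,-0.44,-0.12]
  ],
  "gripper": [1,1,1,1,1,1,1,1,1,1,1,1]
}}

```text
time: 19.3
position: [0.5393, -0.232, 0.251]
tool_rot: [-0.053, 0.999, -0.001, 0.0]
ft_force: [0.1, 0.4, -0.6]
grip_width: 0.0215
grip_force: 30.0
```

Request:
{"api": "arm_command", "payload": {
  "delta_rot": [
    [0,0,0],
    [0,0,0],
    [0,0,0],
    [0,0,0],
    [0,0,0]
  ],
  "delta_pos": [
    [0.002,-0.018,0],
    [0.003,-0.033,0],
    [0.003,-0.033,0],
    [0.003,-0.033,0],
    [0.003,-0.033,0]
  ],
  "gripper": [1,1,1,1,1]
}}

```text
time: 19.72
position: [0.5391, -0.2607, 0.2498]
tool_rot: [-0.054, 0.999, 0.001, -0.001]
ft_force: [-0.5, -0.5, -0.6]
grip_width: 0.022
grip_force: 30.0
```

```bash
python3 -c "
from h import *
go(inl(.118))"
```

```text
t 19.72 pos [ 0.5391 -0.2607  0.2498] q [-0.64  0.48  1.49 -0.    1.17 -2.31] w 0.022 tilt [-0.002  0.001 -1.   ]
pos [-0.0007, -0.0046, 0.1318] rot [0.08, -0.11, 0.13]
```

Request:
{"api": "arm_command", "payload": {
  "delta_rot": [
    [0,0,0],
    [0,0,0],
    [0,0,0],
    [0,0,0],
    [0,0,0],
    [0,0,0],
    [0,0,0],
    [0,0,0],
    [0,0,0],
    [0,0,0],
    [0,0,0]
  ],
  "delta_pos": [
    [0,-0.004,0.015],
    [0,-0.004,0.04],
    [0,-0.004,0.055],
    [0,-0.004,0.065],
    [0,-0.004,0.077],
    [0,-0.004,0.089],
    [0,-0.004,0.101],
    [0,-0.004,0.113],
    [0,-0.004,0.125],
    [0,-0.004,0.132],
    [0,-0.004,0.132]
  ],
  "gripper": [1,1,1,1,1,1,1,1,1,1,1]
}}

```text
time: 20.63
position: [0.5381, -0.2651, 0.1158]
tool_rot: [-0.053, 0.999, 0.001, -0.003]
ft_force: [-1.8, 0.4, -2.5]
grip_width: 0.0215
grip_force: 31.4
```

Request:
{"api": "arm_command", "payload": {
  "delta_rot": [
    [0,0,0],
    [0,0,0],
    [0,0,0],
    [0,0,0],
    [0,0,0],
    [0,0,0],
    [0,0,0],
    [0,0,0],
    [0,0,0],
    [0,0,0],
    [0,0,0]
  ],
  "delta_pos": [
    [0,0,0],
    [0,0,0],
    [0,0,0],
    [0,0,-0.015],
    [0,0,-0.04],
    [0,0,-0.07],
    [0,0,-0.1],
    [0,0,-0.13],
    [0,0,-0.16],
    [0,0,-0.16],
    [0,0,-0.16]
  ],
  "gripper": [0,0,0,0,0,0,0,0,0,0,0]
}}

```text
time: 21.55
position: [0.5416, -0.2674, 0.2813]
tool_rot: [-0.053, 0.999, -0.003, 0.003]
ft_force: [-0.5, 0.5, 0.3]
grip_width: 0.0433
grip_force: 0.0
```

```bash
python3 - <<'E'
from h import *
from rig import viewer
c=viewer.camera("side"); p=c["pixels"]
b=np.hstack([p[195:345,140:260],p[90:240,260:380]])
cv2.imwrite("pics/s4.png",cv2.resize(b,None,fx=3.3,fy=3.3,interpolation=cv2.INTER_CUBIC)); go(st(70,.12))
E
```

```text
t 21.6 pos [ 0.5405 -0.2666  0.2791] q [-0.64  0.46  1.45 -0.    1.23 -2.32] w 0.0433 tilt [ 0.002 -0.002 -1.   ]
pos [-0.0869, 0.5508, 0.158] rot [-0.14, 0.1, -2.28]
```

View pics/s4.png

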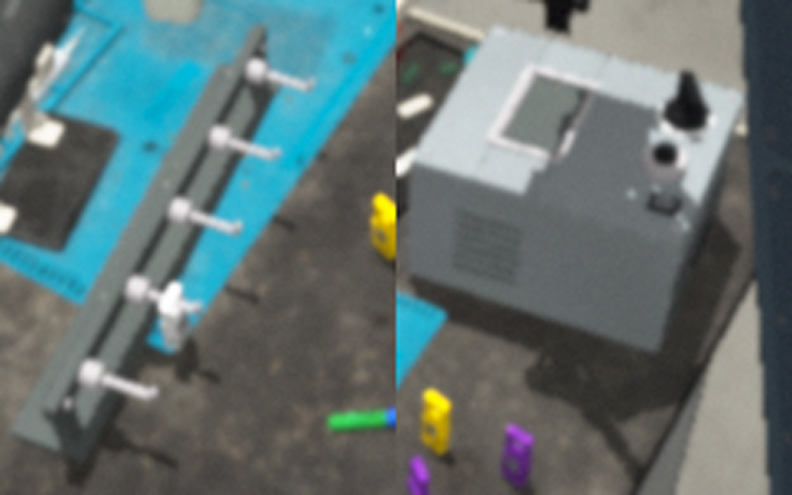

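Three sticks are in. The last one hangs in place at crop (172,310).

Request:
{"api": "arm_command", "payload": {
  "delta_rot": [
    [0,0,0],
    [0,0,0],
    [0,0,-0.5],
    [0,0,-1],
    [0,0,-2],
    [0,0,-2.2],
    [0,0,-2.2],
    [0,0,-2.2],
    [0,0,-2.2],
    [0,0,-2.2],
    [0,0,-2.2],
    [0,0,-2.2]
  ],
  "delta_pos": [
    [-0.005,0.02,0],
    [-0.013,0.06,0],
    [-0.02,0.1,0],
    [-0.027,0.14,0],
    [-0.034,0.18,0],
    [-0.04,0.22,0],
    [-0.046,0.26,0],
    [-0.052,0.3,0.01],
    [-0.058,0.34,0.02],
    [-0.064,0.38,0.03],
    [-0.07,0.42,0.04],
    [-0.076,0.46,0.05]
  ],
  "gripper": [0,0,0,0,0,0,0,0,0,0,0,0]
}}

```text
time: 22.6
position: [0.5654, 0.2012, 0.2256]
tool_rot: [-0.072, 0.997, 0.0, -0.002]
ft_force: [0.5, -0.7, 0.4]
grip_width: 0.0434
grip_force: 0.0
```

```bash
python3 -c "
from h import *
go(st(70,.12))"
```

```text
t 22.6 pos [0.5654 0.2012 0.2256] q [ 0.16  0.51  1.51  0.    1.12 -1.56] w 0.0434 tilt [-0.004 -0.    -1.   ]
pos [-0.0166, 0.0874, 0.1055] rot [0.02, -0.22, -0.08]
```

Request:
{"api": "arm_command", "payload": {
  "delta_rot": [
    [0,0,0],
    [0,0,0],
    [0,0,0],
    [0,0,0],
    [0,0,0],
    [0,0,0],
    [0,0,0]
  ],
  "delta_pos": [
    [-0.006,0.03,0.02],
    [-0.012,0.065,0.045],
    [-0.016,0.089,0.075],
    [-0.016,0.089,0.1],
    [-0.016,0.089,0.105],
    [-0.016,0.089,0.105],
    [-0.016,0.089,0.105]
  ],
  "gripper": [0,0,0,0,0,0,0]
}}

```text
time: 23.18
position: [0.5693, 0.2889, 0.1224]
tool_rot: [-0.072, 0.997, -0.0, -0.001]
ft_force: [1.2, -0.9, -0.1]
grip_width: 0.0435
grip_force: 0.0
```

```bash
python3 -c "
from h import *
go(st(70,.044))"
```

```text
t 23.18 pos [0.5693 0.2889 0.1224] q [ 0.29  0.69  1.49  0.    0.96 -1.42] w 0.0435 tilt [-0.002 -0.    -1.   ]
pos [0.0002, 0.0012, 0.0784] rot [-0.0, -0.14, -0.12]
```

Request:
{"api": "arm_command", "payload": {
  "delta_rot": [
    [0,0,0],
    [0,0,0],
    [0,0,0],
    [0,0,0],
    [0,0,0],
    [0,0,0],
    [0,0,0],
    [0,0,0],
    [0,0,0],
    [0,0,0],
    [0,0,0],
    [0,0,0]
  ],
  "delta_pos": [
    [0,0.001,0.01],
    [0,0.001,0.03],
    [0,0.001,0.05],
    [0,0.001,0.067],
    [0,0.001,0.077],
    [0,0.001,0.077],
    [0.001,0.001,0.077],
    [0.001,0.001,0.077],
    [0.001,0.001,0.077],
    [0.001,0.001,0.077],
    [0.001,0.001,0.077],
    [0.001,0.001,0.077]
  ],
  "gripper": [0,0,0,0,0,0,0.5,0.5,0.5,1,1,1]
}}

```text
time: 24.18
position: [0.5686, 0.2907, 0.0466]
tool_rot: [-0.072, 0.997, 0.0, 0.0]
ft_force: [-0.4, 0.3, 3.2]
grip_width: 0.0218
grip_force: 30.0
```

Request:
{"api": "arm_command", "payload": {
  "delta_rot": [
    [0,0,0],
    [0,0,0],
    [0,0,0],
    [0,0,0],
    [0,0,0],
    [0,0,0],
    [0,0,0],
    [0,0,0],
    [0,0,0],
    [0,0,0],
    [0,0,0],
    [0,0,0]
  ],
  "delta_pos": [
    [0,0,-0.004],
    [0,0,-0.008],
    [0,0,-0.0105],
    [0,0,-0.0105],
    [0.01,0,-0.0105],
    [0.025,0,-0.0105],
    [0.04,0,-0.0105],
    [0.055,0,-0.0105],
    [0.06,0,-0.0105],
    [0.06,0,-0.02],
    [0.06,0,-0.05],
    [0.06,0,-0.085]
  ],
  "gripper": [1,1,1,1,1,1,1,1,1,1,1,1]
}}

```text
time: 25.18
position: [0.5084, 0.2815, 0.1302]
tool_rot: [-0.072, 0.997, -0.0, -0.002]
ft_force: [0.8, 0.5, -0.4]
grip_width: 0.0216
grip_force: 30.0
```

```bash
python3 -c "
from h import *
go(inl(.25))"
```

```text
t 25.18 pos [0.5084 0.2815 0.1302] q [ 0.31  0.62  1.64  0.    0.89 -1.4 ] w 0.0216 tilt [-0.005 -0.001 -1.   ]
pos [0.0481, -0.5454, -0.1192] rot [-0.04, -0.29, 2.27]
```

Request:
{"api": "arm_command", "payload": {
  "delta_rot": [
    [0,0,0],
    [0,0,0],
    [0,0,0],
    [0,0,0],
    [0,0,1],
    [0,0,2],
    [0,0,2.2],
    [0,0,2.2],
    [0,0,2.2],
    [0,0,2.2],
    [0,0,2.2],
    [0,0,2.2]
  ],
  "delta_pos": [
    [0.002,-0.02,-0.03],
    [0.005,-0.05,-0.055],
    [0.008,-0.085,-0.08],
    [0.011,-0.12,-0.105],
    [0.014,-0.16,-0.119],
    [0.018,-0.2,-0.119],
    [0.021,-0.24,-0.119],
    [0.025,-0.28,-0.119],
    [0.028,-0.32,-0.119],
    [0.032,-0.36,-0.119],
    [0.036,-0.4,-0.119],
    [0.04,-0.44,-0.119]
  ],
  "gripper": [1,1,1,1,1,1,1,1,1,1,1,1]
}}

```text
time: 26.18
position: [0.5336, -0.1623, 0.251]
tool_rot: [-0.053, 0.999, -0.001, 0.0]
ft_force: [0.2, -0.1, -1.3]
grip_width: 0.0217
grip_force: 30.0
```

Request:
{"api": "arm_command", "payload": {
  "delta_rot": [
    [0,0,0],
    [0,0,0],
    [0,0,0],
    [0,0,0],
    [0,0,0],
    [0,0,0],
    [0,0,0]
  ],
  "delta_pos": [
    [0.003,-0.035,0],
    [0.006,-0.07,0],
    [0.005,-0.107,0],
    [0.005,-0.107,0],
    [0.005,-0.107,0],
    [0.005,-0.107,0],
    [0.005,-0.107,0]
  ],
  "gripper": [1,1,1,1,1,1,1]
}}

```text
time: 26.77
position: [0.5391, -0.2654, 0.25]
tool_rot: [-0.054, 0.999, 0.0, -0.001]
ft_force: [0.4, 0.5, -1.1]
grip_width: 0.0218
grip_force: 30.0
```

```bash
python3 -c "
from h import *
go(inl(.118))"
```

```text
t 26.77 pos [ 0.5391 -0.2654  0.25  ] q [-0.64  0.49  1.48 -0.    1.17 -2.32] w 0.0218 tilt [-0.002  0.    -1.   ]
pos [-0.0011, 0.0002, 0.132] rot [0.03, -0.09, 0.12]
```

Request:
{"api": "arm_command", "payload": {
  "delta_rot": [
    [0,0,0],
    [0,0,0],
    [0,0,0],
    [0,0,0],
    [0,0,0],
    [0,0,0],
    [0,0,0],
    [0,0,0],
    [0,0,0],
    [0,0,0],
    [0,0,0]
  ],
  "delta_pos": [
    [0,0,0.015],
    [0,0,0.04],
    [0,0,0.055],
    [0,0,0.065],
    [0,0,0.077],
    [0,0,0.089],
    [0,0,0.101],
    [0,0,0.113],
    [0,0,0.125],
    [0,0,0.132],
    [0,0,0.132]
  ],
  "gripper": [1,1,1,1,1,1,1,1,1,1,1]
}}

```text
time: 27.68
position: [0.5379, -0.2652, 0.1162]
tool_rot: [-0.054, 0.999, 0.001, -0.002]
ft_force: [-2.1, -0.9, -2.0]
grip_width: 0.0219
grip_force: 31.3
```

Request:
{"api": "arm_command", "payload": {
  "delta_rot": [
    [0,0,0],
    [0,0,0],
    [0,0,0],
    [0,0,0],
    [0,0,0],
    [0,0,0],
    [0,0,0],
    [0,0,0],
    [0,0,0],
    [0,0,0],
    [0,0,0]
  ],
  "delta_pos": [
    [0,0,0],
    [0,0,0],
    [0,0,0],
    [0,0,-0.015],
    [0,0,-0.04],
    [0,0,-0.07],
    [0,0,-0.1],
    [0,0,-0.13],
    [0,0,-0.145],
    [0,0,-0.145],
    [0,0,-0.145]
  ],
  "gripper": [0,0,0,0,0,0,0,0,0,0,0]
}}

```text
time: 28.6
position: [0.5402, -0.2668, 0.2645]
tool_rot: [-0.053, 0.999, -0.001, 0.001]
ft_force: [-0.7, 0.7, -0.2]
grip_width: 0.0436
grip_force: 0.0
```

```bash
python3 - <<'E'
from h import *
from rig import viewer
c=viewer.camera("side"); p=c["pixels"]
b=np.hstack([p[195:345,140:260],p[90:240,260:380]])
b=cv2.resize(b,(800,500),interpolation=cv2.INTER_CUBIC)
wcam("w6",(60,0,450,290)); 
cv2.imwrite("s5.png",b)
s=2.0513
print(cv2.imread("side.png").shape)
go((.4405,-.319,.25,0))
E
```

```text
scale 2.051282051282051 box (60, 0, 450, 290)
(384, 512, 3)
t 28.7 pos [ 0.5388 -0.2659  0.2618] q [-0.64  0.47  1.47 -0.    1.2  -2.32] w 0.0435 tilt [-0.002  0.001 -1.   ]
pos [0.1033, -0.0424, 0.0119] rot [0.06, -0.13, 6.09]
```

View pics/w6.png

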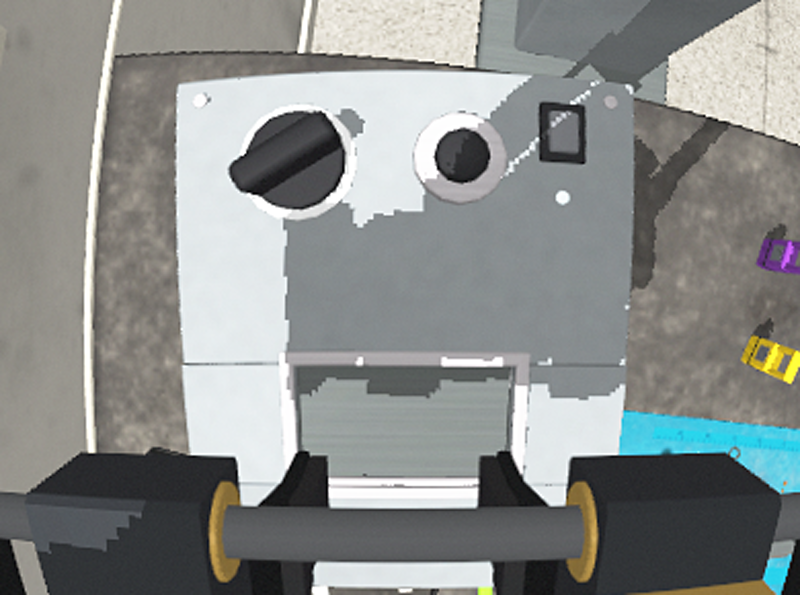

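Four sticks are in and the flap is shut. The knob bar's edges run (232,163)→(322,112) and (247,190)→(342,143). I'll turn the tool round to y ≈ −151°, which leaves the last joint room for the anticlockwise turn.

```bash
python3 - <<'E'
from h import *
s=2.0513;W=lambda u,v,z:wz(60+u/s,v/s,z)
for a,b in [((232,163),(322,112)),((247,190),(342,143)),((238,176),(333,128))]:
    p,q=W(*a,.188),W(*b,.188);print(p,q,(p+q)/2,np.degrees(np.arctan2(*(q-p)[1::-1])))
print("btn",W(463,156,.172),W(463,156,.178), "housing",W(414,158,.17),W(508,158,.17))
E
```

```text
[ 0.44633331 -0.33804499  0.188     ] [ 0.42582101 -0.30706245  0.188     ] [ 0.43607716 -0.32255372  0.188     ] 123.50695862992309
[ 0.45602327 -0.33138112  0.188     ] [ 0.43673413 -0.29869227  0.188     ] [ 0.4463787 -0.3150367  0.188    ] 120.54414102102555
[ 0.45104367 -0.33527738  0.188     ] [ 0.43147699 -0.30248206  0.188     ] [ 0.44126033 -0.31887972  0.188     ] 120.82159093382992
btn [ 0.43467753 -0.25444962  0.172     ] [ 0.43552854 -0.25494642  0.178     ] housing [ 0.43744677 -0.27277483  0.17      ] [ 0.43271972 -0.23692978  0.17      ]
```

Request:
{"api": "arm_command", "payload": {
  "delta_rot": [
    [0,0,7],
    [0,0,14],
    [0,0,21],
    [0,0,28],
    [0,0,35],
    [0,0,42],
    [0,0,49],
    [0,0,56],
    [0,0,63],
    [0,0,70],
    [0,0,77],
    [0,0,84]
  ],
  "delta_pos": [
    [0.01,-0.004,0],
    [0.02,-0.008,0],
    [0.03,-0.012,0],
    [0.04,-0.016,0],
    [0.05,-0.02,0],
    [0.06,-0.024,0],
    [0.07,-0.028,0],
    [0.08,-0.032,0],
    [0.09,-0.036,0],
    [0.1,-0.04,0],
    [0.103,-0.042,0],
    [0.103,-0.042,0]
  ],
  "gripper": [0,0,0,0,0,0,0,0,0,0,0,0]
}}

```text
time: 29.7
position: [0.4398, -0.3189, 0.2609]
tool_rot: [0.632, 0.775, -0.0, -0.002]
ft_force: [-0.5, 0.3, -0.3]
grip_width: 0.0434
grip_force: 0.0
```

Request:
{"api": "arm_command", "payload": {
  "delta_rot": [
    [0,0,7],
    [0,0,14],
    [0,0,21],
    [0,0,28],
    [0,0,35],
    [0,0,42],
    [0,0,49],
    [0,0,56],
    [0,0,63],
    [0,0,70],
    [0,0,77],
    [0,0,84]
  ],
  "delta_pos": [
    [0,0,0],
    [0,0,0],
    [0,0,0],
    [0,0,0],
    [0,0,0],
    [0,0,0],
    [0,0,0],
    [0,0,0],
    [0,0,0],
    [0,0,0],
    [0,0,0],
    [0,0,0]
  ],
  "gripper": [0,0,0,0,0,0,0,0,0,0,0,0]
}}

```text
time: 30.7
position: [0.4406, -0.3183, 0.2608]
tool_rot: [0.988, 0.154, -0.002, -0.002]
ft_force: [-0.4, -0.8, -0.1]
grip_width: 0.0434
grip_force: 0.0
```

Request:
{"api": "arm_command", "payload": {
  "delta_rot": [
    [0,0,7],
    [0,0,14],
    [0,0,21],
    [0,0,28],
    [0,0,35],
    [0,0,42],
    [0,0,49],
    [0,0,56],
    [0,0,63],
    [0,0,70],
    [0,0,77],
    [0,0,77]
  ],
  "delta_pos": [
    [0,0,0],
    [0,0,0],
    [0,0,0],
    [0,0,0],
    [0,0,0],
    [0,0,0],
    [0,0,0],
    [0,0,0],
    [0,0,0],
    [0,0,0],
    [0,0,0],
    [0,0,0]
  ],
  "gripper": [0,0,0,0,0,0,0,0,0,0,0,0]
}}

```text
time: 31.7
position: [0.4406, -0.3184, 0.261]
tool_rot: [0.87, -0.493, -0.002, -0.0]
ft_force: [0.0, 0.4, -0.3]
grip_width: 0.0435
grip_force: 0.0
```

```bash
python3 - <<'E'
from h import *
go((.4405,-.319,.182,np.radians(119-180+90-180-90)))
E
```

```text
t 31.7 pos [ 0.4406 -0.3184  0.261 ] q [-0.83  0.4   1.61 -0.    1.14  1.77] w 0.0435 tilt [-0.004  0.003 -1.   ]
pos [0.0008, 0.0003, 0.079] rot [0.12, 0.24, 1.97]
```

Request:
{"api": "arm_command", "payload": {
  "delta_rot": [
    [0,0,0],
    [0,0,0],
    [0,0,0],
    [0,0,0],
    [0,0,0],
    [0,0,0],
    [0,0,0],
    [0,0,0],
    [0,0,0],
    [0,0,0],
    [0,0,0],
    [0,0,0]
  ],
  "delta_pos": [
    [0,0,0.015],
    [0,0,0.035],
    [0,0,0.055],
    [0,0,0.07],
    [0,0,0.077],
    [0,0,0.077],
    [0,0,0.077],
    [0,0,0.077],
    [0,0,0.077],
    [0,0,0.077],
    [0,0,0.077],
    [0,0,0.077]
  ],
  "gripper": [0,0,0,0,0,0,0.5,0.5,1,1,1,1],
  "grip_force": 45
}}

```text
time: 32.7
position: [0.4405, -0.3199, 0.1865]
tool_rot: [0.871, -0.491, -0.001, 0.002]
ft_force: [-2.1, -0.2, 2.9]
grip_width: 0.013
grip_force: 44.1
```

```bash
cat >> h.py <<'E'
def kn():
    from rig import status
    o=status.get_obs();M=R.from_quat(o["tool_rot"]).as_matrix()
    print("t",round(o["time"],2),np.round(o["position"],4),"yaw",round(np.degrees(np.arctan2(M[1,1],M[0,1])),2),"q6",round(o["q"][5],3),"F",np.round(o["ft_force"],1),"M",np.round(o["moment"],2),"w",round(o["grip_width"],4),o["grip_force"])
E
python3 -c "
from h import *
kn()"
```

```text
t 32.7 [ 0.4405 -0.3199  0.1865] yaw -148.79 q6 1.768 F [-2.1 -0.2  2.9] M [0.07 0.63 0.37] w 0.013 44.08158302307129
```

Request:
{"api": "arm_command", "payload": {
  "delta_rot": [
    [0,0,-5],
    [0,0,-10],
    [0,0,-15],
    [0,0,-20],
    [0,0,-25],
    [0,0,-30],
    [0,0,-35],
    [0,0,-40],
    [0,0,-45],
    [0,0,-50],
    [0,0,-55],
    [0,0,-60]
  ],
  "delta_pos": [
    [0,0,0],
    [0,0,0],
    [0,0,0],
    [0,0,0],
    [0,0,0],
    [0,0,0],
    [0,0,0],
    [0,0,0],
    [0,0,0],
    [0,0,0],
    [0,0,0],
    [0,0,0]
  ],
  "gripper": [1,1,1,1,1,1,1,1,1,1,1,1]
}}

```text
time: 33.7
position: [0.44, -0.321, 0.1865]
tool_rot: [1.0, 0.012, -0.002, 0.002]
ft_force: [-3.6, -5.7, 1.6]
grip_width: 0.0124
grip_force: 45.0
```

```bash
python3 -c "
from h import *
kn()"
```

```text
t 33.7 [ 0.44   -0.321   0.1865] yaw -88.58 q6 0.717 F [-3.6 -5.7  1.6] M [-0.73  1.03  0.12] w 0.0124 44.98526394367218
```

Request:
{"api": "arm_command", "payload": {
  "delta_rot": [
    [0,0,-3],
    [0,0,-6],
    [0,0,-9],
    [0,0,-12],
    [0,0,-15],
    [0,0,-18],
    [0,0,-18]
  ],
  "delta_pos": [
    [0,0,0],
    [0,0,0],
    [0,0,0],
    [0,0,0],
    [0,0,0],
    [0,0,0],
    [0,0,0]
  ],
  "gripper": [1,1,1,1,1,1,1]
}}

```text
time: 34.28
position: [0.4407, -0.321, 0.1864]
tool_rot: [0.987, 0.164, -0.001, 0.001]
ft_force: [-3.1, -5.2, 0.8]
grip_width: 0.0153
grip_force: 54.4
```

```bash
python3 -c "
from h import *
kn()"
```

```text
t 34.28 [ 0.4407 -0.321   0.1864] yaw -71.17 q6 0.411 F [-3.1 -5.2  0.8] M [-0.8   0.9  -1.49] w 0.0153 54.35640603303909
```

Request:
{"api": "arm_command", "payload": {
  "delta_rot": [
    [0,0,4],
    [0,0,8],
    [0,0,12],
    [0,0,15],
    [0,0,18],
    [0,0,18],
    [0,0,18]
  ],
  "delta_pos": [
    [0,0,0],
    [0,0,0],
    [0,0,0],
    [0,0,0],
    [0,0,0],
    [0,0,0],
    [0,0,0]
  ],
  "gripper": [1,1,1,1,1,1,1]
}}

```text
time: 34.87
position: [0.4415, -0.3211, 0.1864]
tool_rot: [1.0, 0.011, -0.0, 0.002]
ft_force: [-0.1, -5.6, -0.4]
grip_width: 0.0126
grip_force: 45.5
```

```bash
python3 -c "
from h import *
kn()"
```

```text
t 34.87 [ 0.4415 -0.3211  0.1864] yaw -88.69 q6 0.719 F [-0.1 -5.6 -0.4] M [-0.6   0.39  0.66] w 0.0126 45.45606851577759
```

Request:
{"api": "arm_command", "payload": {
  "delta_rot": [
    [0,0,5],
    [0,0,10],
    [0,0,15],
    [0,0,20],
    [0,0,25],
    [0,0,30],
    [0,0,35],
    [0,0,40],
    [0,0,45],
    [0,0,50],
    [0,0,55],
    [0,0,60]
  ],
  "delta_pos": [
    [0,0,0],
    [0,0,0],
    [0,0,0],
    [0,0,0],
    [0,0,0],
    [0,0,0],
    [0,0,0],
    [0,0,0],
    [0,0,0],
    [0,0,0],
    [0,0,0],
    [0,0,0]
  ],
  "gripper": [1,1,1,1,1,1,1,1,1,1,1,1]
}}

```text
time: 35.87
position: [0.4415, -0.3213, 0.1863]
tool_rot: [0.87, -0.492, 0.001, 0.002]
ft_force: [-0.5, -5.0, -0.9]
grip_width: 0.013
grip_force: 45.2
```

```bash
python3 -c "
from h import *
kn()"
```

```text
t 35.87 [ 0.4415 -0.3213  0.1863] yaw -149.0 q6 1.771 F [-0.5 -5.  -0.9] M [-0.77  0.38  0.67] w 0.013 45.16334295272827
```

Request:
{"api": "arm_command", "payload": {
  "delta_rot": [
    [0,0,5],
    [0,0,10],
    [0,0,15],
    [0,0,20],
    [0,0,25],
    [0,0,30],
    [0,0,35],
    [0,0,40],
    [0,0,45],
    [0,0,50],
    [0,0,55],
    [0,0,56]
  ],
  "delta_pos": [
    [0,0,0],
    [0,0,0],
    [0,0,0],
    [0,0,0],
    [0,0,0],
    [0,0,0],
    [0,0,0],
    [0,0,0],
    [0,0,0],
    [0,0,0],
    [0,0,0],
    [0,0,0]
  ],
  "gripper": [1,1,1,1,1,1,1,1,1,1,1,1]
}}

```text
time: 36.87
position: [0.4412, -0.3213, 0.1863]
tool_rot: [-0.537, 0.843, -0.002, -0.002]
ft_force: [-0.3, -5.5, -0.3]
grip_width: 0.0127
grip_force: 45.0
```

```bash
python3 -c "
from h import *
kn()"
```

```text
t 36.87 [ 0.4412 -0.3213  0.1863] yaw 155.0 q6 2.748 F [-0.3 -5.5 -0.3] M [-0.82  0.44  0.19] w 0.0127 44.95614409446716
```

Request:
{"api": "arm_command", "payload": {
  "delta_rot": [
    [0,0,0],
    [0,0,0],
    [0,0,0],
    [0,0,0],
    [0,0,0],
    [0,0,0],
    [0,0,-7],
    [0,0,-14],
    [0,0,-21],
    [0,0,-28],
    [0,0,-35],
    [0,0,-35]
  ],
  "delta_pos": [
    [0,0,0],
    [0,0,0],
    [0,0,0],
    [0,0,-0.02],
    [0,0,-0.045],
    [0,0,-0.07],
    [0,0,-0.08],
    [-0.01,0,-0.08],
    [-0.035,0,-0.08],
    [-0.07,0,-0.08],
    [-0.1,0,-0.08],
    [-0.1,0,-0.08]
  ],
  "gripper": [0,0,0,0,0,0,0,0,0,0,0,0]
}}

```text
time: 37.87
position: [0.4841, -0.2229, 0.2656]
tool_rot: [0.769, -0.639, -0.002, -0.001]
ft_force: [-0.5, -0.1, 0.2]
grip_width: 0.0433
grip_force: 0.0
```

```bash
python3 -c "
from h import *
kn(); wcam('w7')
print([np.round(np.array(wproj(p))*1.5625) for p in [(.441,-.319,.188),(.4348,-.2547,.175),(.53,-.265,.15)]])
go((.4348,-.2547,.22,np.radians(-150-90)))"
```

```text
t 37.87 [ 0.4841 -0.2229  0.2656] yaw -169.42 q6 2.313 F [-0.5 -0.1  0.2] M [ 0.07  0.16 -0.03] w 0.0433 0.0
scale 1.5625 box None
[array([524., 149.]), array([502., 274.]), array([331., 217.])]
t 37.92 pos [ 0.4837 -0.2252  0.2657] q [-0.65  0.38  1.63 -0.    1.14  2.32] w 0.0436 tilt [-0.002  0.002 -1.   ]
pos [0.0203, 0.0533, 0.0457] rot [0.09, 0.12, -19.65]
```

View pics/w7.png

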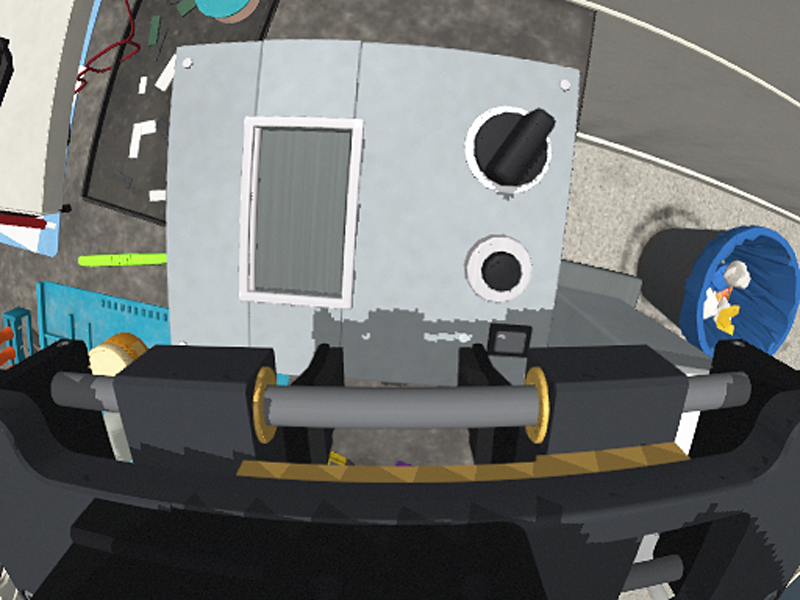

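The flap is shut. The bar now runs (493,173)→(543,119), the button is at (502,271), and the inlet is clear.

```bash
python3 - <<'E'
from h import *
W=lambda u,v,z:wz(u/1.5625,v/1.5625,z)
p,q=W(495,172,.188),W(543,119,.188);print((p+q)/2,np.degrees(np.arctan2(*(q-p)[1::-1])))
print("btn",W(502,271,.172),W(502,271,.178))
E
```

```text
[ 0.44341773 -0.32047758  0.188     ] -120.41808913545046
btn [ 0.43454665 -0.25588495  0.172     ] [ 0.43611802 -0.25683665  0.178     ]
```

The bar settled at 59.6°, which is 60° clockwise of where it began. So the stop was 2 clicks back and the knob now stands at click 4. Next is the button.

Request:
{"api": "arm_command", "payload": {
  "delta_rot": [
    [0,0,-5],
    [0,0,-10],
    [0,0,-15],
    [0,0,-20],
    [0,0,-20],
    [0,0,-20],
    [0,0,-20],
    [0,0,-20]
  ],
  "delta_pos": [
    [0.01,0.025,0],
    [0.02,0.053,0],
    [0.02,0.053,0.02],
    [0.02,0.053,0.04],
    [0.02,0.053,0.052],
    [0.02,0.053,0.052],
    [0.02,0.053,0.052],
    [0.02,0.053,0.052]
  ],
  "gripper": [1,1,1,1,1,1,1,1]
}}

```text
time: 38.58
position: [0.4349, -0.258, 0.2145]
tool_rot: [0.866, -0.5, -0.0, 0.001]
ft_force: [0.1, -1.1, -0.3]
grip_width: 0.0025
grip_force: 0.0
```

```bash
python3 -c "
from h import *
kn()
go((.4348,-.2552,.2,np.radians(-150-90)))"
```

```text
t 38.58 [ 0.4349 -0.258   0.2145] yaw -149.96 q6 1.862 F [ 0.1 -1.1 -0.3] M [0.03 0.16 0.01] w 0.0025 0.0
t 38.58 pos [ 0.4349 -0.258   0.2145] q [-0.76  0.41  1.76 -0.    0.98  1.86] w 0.0025 tilt [-0.001 -0.001 -1.   ]
pos [-0.0025, -0.0013, 0.0145] rot [0.06, -0.03, 0.04]
```

Descending in small steps to find first contact.

Request:
{"api": "arm_command", "payload": {
  "delta_rot": [
    [0,0,0],
    [0,0,0],
    [0,0,0],
    [0,0,0],
    [0,0,0],
    [0,0,0]
  ],
  "delta_pos": [
    [-0.002,-0.001,0.005],
    [-0.002,-0.001,0.01],
    [-0.002,-0.001,0.014],
    [-0.002,-0.001,0.017],
    [-0.002,-0.001,0.018],
    [-0.002,-0.001,0.018]
  ],
  "gripper": [1,1,1,1,1,1]
}}

```text
time: 39.08
position: [0.4343, -0.2549, 0.1955]
tool_rot: [0.866, -0.499, -0.001, 0.0]
ft_force: [0.2, 0.6, -0.1]
grip_width: 0.0003
grip_force: 0.0
```

Request:
{"api": "arm_command", "payload": {
  "delta_rot": [
    [0,0,0],
    [0,0,0],
    [0,0,0]
  ],
  "delta_pos": [
    [0,0,0.003],
    [0,0,0.003],
    [0,0,0.003]
  ],
  "gripper": [1,1,1]
}}

```text
time: 39.33
position: [0.4343, -0.255, 0.1927]
tool_rot: [0.866, -0.499, -0.001, 0.0]
ft_force: [0.5, 0.1, -0.4]
grip_width: 0.0003
grip_force: 0.0
```

Request:
{"api": "arm_command", "payload": {
  "delta_rot": [
    [0,0,0],
    [0,0,0],
    [0,0,0]
  ],
  "delta_pos": [
    [0,0,0.002],
    [0,0,0.002],
    [0,0,0.002]
  ],
  "gripper": [1,1,1]
}}

```text
time: 39.58
position: [0.4343, -0.255, 0.1908]
tool_rot: [0.866, -0.499, -0.001, 0.0]
ft_force: [0.3, -0.5, -0.5]
grip_width: 0.0007
grip_force: 0.0
```

Request:
{"api": "arm_command", "payload": {
  "delta_rot": [
    [0,0,0],
    [0,0,0],
    [0,0,0]
  ],
  "delta_pos": [
    [0,0,0.002],
    [0,0,0.002],
    [0,0,0.002]
  ],
  "gripper": [1,1,1]
}}

```text
time: 39.83
position: [0.4345, -0.2552, 0.189]
tool_rot: [0.866, -0.499, -0.0, 0.0]
ft_force: [-0.4, 0.7, 1.1]
grip_width: 0.0006
grip_force: 1.0
```

Request:
{"api": "arm_command", "payload": {
  "delta_rot": [
    [0,0,0],
    [0,0,0],
    [0,0,0]
  ],
  "delta_pos": [
    [0,0,0.002],
    [0,0,0.002],
    [0,0,0.002]
  ],
  "gripper": [1,1,1]
}}

```text
time: 40.08
position: [0.4346, -0.2552, 0.187]
tool_rot: [0.866, -0.499, -0.0, 0.001]
ft_force: [-0.2, 0.6, 3.5]
grip_width: 0.0005
grip_force: 1.7
```

Request:
{"api": "arm_command", "payload": {
  "delta_rot": [
    [0,0,0],
    [0,0,0],
    [0,0,0]
  ],
  "delta_pos": [
    [0,0,0.002],
    [0,0,0.002],
    [0,0,0.002]
  ],
  "gripper": [1,1,1]
}}

```text
time: 40.33
position: [0.4346, -0.2552, 0.1851]
tool_rot: [0.866, -0.499, -0.0, 0.001]
ft_force: [-0.3, 0.5, 5.1]
grip_width: 0.0008
grip_force: 2.6
```

Request:
{"api": "arm_command", "payload": {
  "delta_rot": [
    [0,0,0],
    [0,0,0],
    [0,0,0]
  ],
  "delta_pos": [
    [0,0,0.002],
    [0,0,0.002],
    [0,0,0.002]
  ],
  "gripper": [1,1,1]
}}

```text
time: 40.58
position: [0.4346, -0.2552, 0.1849]
tool_rot: [0.867, -0.499, 0.0, 0.001]
ft_force: [-3.9, 3.0, 18.3]
grip_width: 0.0009
grip_force: 8.9
```

Force rose about 1 N/mm over 5 mm and then hit a hard stop at 18 N, so the button is fully in. I'll back off and take a last look.

Request:
{"api": "arm_command", "payload": {
  "delta_rot": [
    [0,0,0],
    [0,0,0],
    [0,0,0],
    [0,0,0],
    [0,0,0],
    [0,0,0],
    [0,0,0],
    [0,0,0],
    [0,0,0],
    [0,0,0],
    [0,0,0],
    [0,0,0]
  ],
  "delta_pos": [
    [0,0,-0.008],
    [0,0,-0.02],
    [0,0,-0.045],
    [0,0,-0.075],
    [0,0,-0.1],
    [-0.02,0,-0.1],
    [-0.05,0,-0.1],
    [-0.08,0,-0.1],
    [-0.11,0,-0.1],
    [-0.12,0,-0.1],
    [-0.12,0,-0.1],
    [-0.12,0,-0.1]
  ],
  "gripper": [1,1,1,1,1,1,1,1,1,1,1,1]
}}

```text
time: 41.58
position: [0.375, -0.1518, 0.2831]
tool_rot: [0.867, -0.499, 0.0, 0.001]
ft_force: [-0.6, -1.3, 0.7]
grip_width: 0.0
grip_force: 0.0
```

```bash
python3 - <<'E'
from h import *
from rig import viewer
kn(); wcam("w8")
im=cv2.imread("pics/w8.png"); p=viewer.camera("side")["pixels"]
b=np.vstack([p[195:345,140:260],p[90:240,260:380]])
b=cv2.resize(b,(240,600)); im=cv2.resize(im,(560,420)); 
cv2.imwrite("pics/fin.png",np.hstack([cv2.copyMakeBorder(im,0,180,0,0,cv2.BORDER_CONSTANT),b]))
E
```

```text
t 41.58 [ 0.375  -0.1518  0.2831] yaw -149.86 q6 1.955 F [-0.6 -1.3  0.7] M [0.04 0.19 0.03] w 0.0 0.0
scale 1.5625 box None
```

View pics/fin.png

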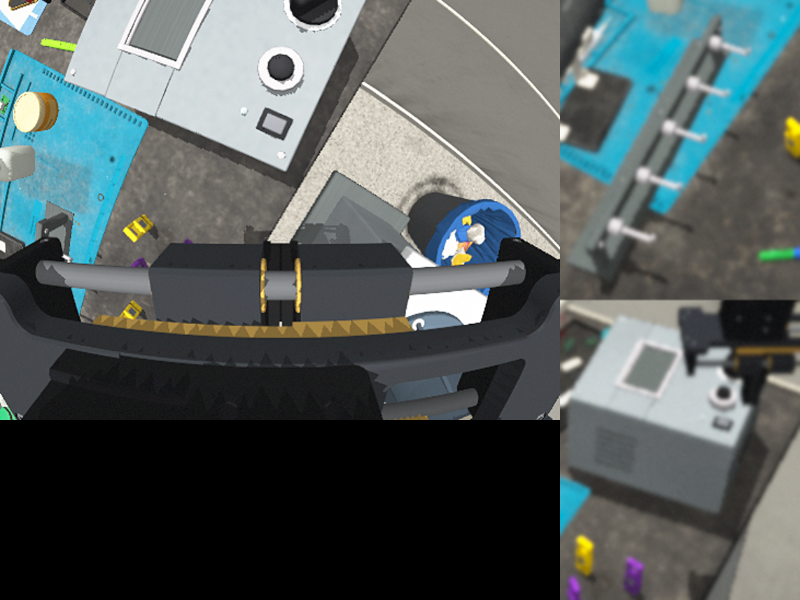

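All five pegs are empty, the flap at (155,30) is shut, the button is free and the robot touches nothing.

```bash
python3 -c "
from rig import robot
print(robot.hand_in())"
```

```text
the job is handed in; nothing more can be done
None
```

I pushed all four sticks through the flap, which shut behind each one, turned the selector back to its stop and then four clicks clockwise, pressed the start button fully in, and handed the job in at about 42 s (no verdict was returned).

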